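# Unclamp a finished resin mount and box it

## Task

The resin mount in the little toggle vise is finished. Swing the vise's lever all the way round to draw the jaw back, then lift the mount out and lay it flat, face up as it is now, in the empty half of the blue specimen box beside the mount already there. Close the box with its white lid, pressed home flush all round; set the mount and the lid down without dropping them, and leave the other things on the bench alone.

Things in the scene. Friction and masses are not known exactly. Their poses are not given: they have to be found in the camera images.
- mount: finished mount: dark brown resin disc, 40 mm diameter, 22 mm thick, about 60 g, small metal spot on its upper face. Origin at the centre of its underside, z up through the upper face. Starts flat in the vise, underside 34 mm above the bench, clamped with about 15 N between the fixed V jaw and the sliding jaw; its sides along the vise's x axis stand free for the fingers
- vise: steel toggle-lever vise, fixed to the bench. Origin on the bench surface under the clamped mount's centre. Jaws open along its y axis: fixed V jaw at +y, sliding jaw with black rubber face at -y. Grey base plate 84 (x) x 200 (y) x 12 mm, y from -138 to +62 mm. Jaw tops at 50 mm, clamped mount's top at 56 mm
- vise_seat (a point): point on the slideway under the clamped mount's centre, 34 mm above the bench. The slideway is 28 mm wide along the vise's x; fixed jaw 46 mm wide, sliding jaw 44 mm. Beside the mount (over 20 mm from the centre along x) nothing between the jaws stands higher than 16 mm above the bench, so fingers can straddle slideway and mount
- lever_grip (a point): middle of the upright black round grip at the end of the vise's lever, 88 mm above the bench; the grip is 16 to 21 mm in diameter, from 65 to 105 mm above the bench, with the flat lever arm (58 to 64 mm) below it. It runs on a circle of 90 mm radius about lever_pivot
- lever_pivot (a point): axis of the vise's lever (vertical), at x 0, y -97 mm in the vise's frame; this point is 66 mm above the bench on the lever's hub, 26 mm in diameter
- vise_lever (a joint): lever angle, rad: 0 to 0.03 clamped (lever points to the vise's -x, the robot's side, and 10 degrees towards +y); grows counter-clockwise seen from above to a stop at 1.9, open (points to -y). Stays where left; 1 to 3 N at the grip turns it. Crank and link draw the jaw back; at 0 they are on dead centre and lock it: the jaw itself cannot be pushed open
- vise_jaw (a joint): how far the sliding jaw is drawn back, m: 0 = clamped, 0.0225 = fully open (lever at 1.9), 0.009 with the lever at 1.0
- box: blue open specimen box, fixed to the bench, outside 96 (x) x 130 (y) x 36 mm high, walls 4 mm, inside 88 x 122 mm. Origin on the bench under its centre, z up, y along its long side. Inner floor (dark liner) 6 mm above the bench, 30 mm below the rim. The other mount lies in the half towards -y; the middle of the empty half is at y +35 mm
- stored_mount: second resin mount, same size and look (40 mm diameter, 22 mm thick), loose, lying flat on the box's floor. Origin at the centre of its underside
- lid: white lid of the box, right way up on the bench, 140 g. Origin at the centre of its underside, z up, y along the long side. Plate 100 x 134 x 4 mm (5 to 9 mm above origin); under it a grey plug 82 x 116 x 5 mm enters the box mouth with 3 mm play all round. Shut, its origin is 31 mm above the box's and 25 mm over the box floor: clear of mounts lying flat, not stacked. Fits either way round
- lid_handle (a point): middle of the grip bar on top of the lid, 31 mm above the lid's origin: black bar 14 mm wide (x of the lid), 70 mm long (y), 14 mm high (24 to 38 mm above the origin), standing on two posts on the plate's top (10 mm above the origin)
- tape_roll: bystander, to be left alone: yellow roll of tape, 64 mm across, 18 mm high, lying flat; origin at the centre of its underside
- notepad: bystander, to be left alone: dark notebook 70x110x12 mm, lying flat; origin at the centre of its underside
- spanner: bystander, to be left alone: steel open spanner 181x30x7 mm, lying flat; origin at the centre of its underside
- screwdriver: bystander, to be left alone: red-handled screwdriver 203x27x28 mm, lying; origin at the centre of its underside
- grease_tube: bystander, to be left alone: pale grease tube 110x35x25 mm, lying; origin at the centre of its underside
- dish: bystander, to be left alone: open aluminium weighing dish, 68 mm across, 15 mm high; origin at the centre of its underside
- vial: bystander, to be left alone: standing sample vial with a black cap, 28 mm across, 66 mm high; origin at the centre of its underside
There are look-alikes about, which are no part of the job. What is shaped like the mount but green is not meant.

How it is judged:
On the way, in this order (a step that is already met when the one before it is completed fails the run):
1. the jaw is drawn back by the lever while the mount still lies in the vise (value of joint vise_jaw above 0.014 m and horizontal distance between mount and vise below 0.02 m and height (world z) of mount below 0.039 m and angle between mount's own z axis and vertical below 0.1 rad), for 0.2 s.
2. the mount lies flat, face up, on the box's floor and is let go (x of mount in the frame of box between -0.026 and 0.026 m and y of mount in the frame of box between -0.043 and 0.043 m and z of mount in the frame of box between 0.003 and 0.009 m and angle between mount's own z axis and vertical below 0.1 rad and contact force between the fingers and mount below 0.2 N), for 0.2 s.
At the end, for the whole second after the job is handed in: Both mounts lie flat, face up (within 0.1 rad) on the box's floor, inside its walls, and the lid is seated: its origin 29 to 33 mm above the box's origin, centred within 7 mm, level within 0.035 rad and turned as the box (either way round) within 0.1 rad; everything at rest (x of mount in the frame of box between -0.026 and 0.026 m and y of mount in the frame of box between -0.043 and 0.043 m and z of mount in the frame of box between 0.003 and 0.009 m and angle between each of mount, stored_mount, lid's own z axis and vertical below 0.1 rad and x of stored_mount in the frame of box between -0.026 and 0.026 m and y of stored_mount in the frame of box between -0.043 and 0.043 m and z of stored_mount in the frame of box between 0.003 and 0.009 m and z of lid in the frame of box between 0.029 and 0.033 m and horizontal distance between lid and box below 0.007 m and angle between the z axis of lid and the z axis of box, either way round below 0.035 rad and angle between the y axis of lid and the y axis of box, either way round below 0.1 rad and linear speed of each of lid, mount below 0.02 m/s); the robot touches nothing.
It fails at once if the mount is dropped (falls free of the fingers at over 0.7 m/s, some 25 mm) (contact force between the fingers and mount below 0.05 N and linear speed of mount above 0.7 m/s).
It fails at once if the lid is dropped (falls free of the fingers at over 0.7 m/s, some 25 mm) (contact force between the fingers and lid below 0.05 N and linear speed of lid above 0.7 m/s).
It fails at once if another thing on the bench is pushed more than 30 mm (distance of any of tape_roll, notepad, spanner, screwdriver, grease_tube, dish, vial from where it was at the start of the episode above 0.03 m).
It also fails if it takes over 61 s, if anything falls off the work surface, if the arm or the gripper's body presses on something with over 40 N, if the wrist force passes 120 N, or if a joint passes its speed limit or range.

## Robot

A 6-joint arm with a two-finger parallel gripper is mounted at the origin on a cart in front of the work surface, level with it; the furniture and walls round the work are solid. World frame = base frame: x ahead of the robot, y to its left, z up, the work surface at z = 0. Lengths are in m, angles in rad, forces in N, time in s.
With the tool pointing down it reaches from about 0.375 to 0.975 m from the base axis. Payload 3.8 kg.
Tool frame: the origin (TCP) lies between the finger pads; the fingertips stand 17 mm ahead of it and the grasp point (between the pads) lies 2 mm behind it; z points along the fingers, y is the direction in which the jaws open and shut (so a half turn about z gives the same grasp; the last joint's range is limited). The gripper opens to 85 mm and grips with 20 to 120 N. Pads are 22 mm wide; open, the fingers measure 114 mm over their backs; the gripper's body (76 mm by 85 mm) begins 54 mm behind the grasp point. The pads swing forward as they close: fully open they stand 13 mm farther back than shut.
Start: joints at [1.257, 0.264, 1.604, -0, 1.274, -0.037], TCP at [0.184, 0.649, 0.215] pointing down, gripper open.
Joint ranges: [-2.63, 2.63], [-0.94, 2.18], [0.31, 2.57], [-1.31, 4.45], [0, 2.66], [-2.55, 2.55]. Speed limits (rad/s): [2.57, 2.57, 3.14, 3.14, 3.14, 3.14].

## Interface

Orientations are given as a 3x3 rotation matrix whose columns are the frame's x, y, z axes.
In Python, from bench import sensors, viewer, bot gives the robot as it stands.
- The arm moves only by the tool move_arm, never from a script. Its arguments are lists of equal length, an entry for each row: "offset": the shift along the tool's x, y, z in m, a list of three; "turn": the turn, a rotation vector about the tool's x, y, z in degrees, a list of three; "grip": the closure in counts, from 0 (fully open) to 255 (shut). In form: {"offset": [[x, y, z], ...], "turn": [[wx, wy, wz], ...], "grip": [grip, ...]}. A call has 1 to 10 rows; each row is the pose to reach, as a shift and turn from the pose commanded when the call began, along the tool's axes at that moment; what a row does not reach only later rows make up. A row lasts 1/12 s, in which the tool goes at most 41.7 mm and 7.16 degrees, less where a joint would pass 70% of its speed; a pose out of reach is approached as far as the arm can. A call with a gripper value outside its range is refused whole. The fingers move at their own pace and stop on an object; "grip_force" is the grip in N (left out, the last holds). Time passes only in rows, so rows that repeat a pose let the fingers close. It gives the time, the measured TCP pose, the force and the opening at its end, in the units of the state.
- sensors.get_state(): the state, without advancing time (a new reading comes with each control period).
- viewer.grab_frame(name): name is "scene" or "top"; returns the picture (480x640x3 uint8, blue, green, red); there is no depth.
- viewer.calibration(name): a dict with "fx", "fy", "cx", "cy" (pixels), "R" (3x3) and "t" (3): a world point X has camera coordinates R X + t. Camera axes: x right, y down, z forward; pixel columns grow to the right and rows downward; lengths in m; the calibration is good to about 2 mm. A picture is of the moment at which its call begins. calibration takes no time and is no camera call.
- bot.sign_off(): hands the job in, once; it reports no verdict.
The state is a dict: "time_s": time; "joints": joint angles; "joint_velocities": joint speeds; "tau": joint torques, N m; "eef_pos": TCP position; "eef_rot": TCP orientation; "force": force on the tool from outside, world axes, zero at the start; "ft_torque": the same for the moment, N m; "grip_width": finger opening in m.
Only numpy, scipy, OpenCV 4.12 (cv2) and the standard library are available. Lean on these libraries where they do the work, as an engineer would, in place of code of your own. Each camera call takes 0.05 s, during which the arm holds its last target.

## Working session

There is one attempt and no reset: what is moved stays moved. The work goes in short steps, Python scripts to look and compute and a tool call to move; the robot and the scene stay as the last step left them, time stands still between calls to the robot, and variables do not carry over. Pictures are saved under pics/ and viewed, and the job is handed in when it is done.

Besides the shell and the picture viewer there is one more tool, called after "Call:" as name(argument=value, ...) on one line, values as JSON. move_arm: Moves the arm, as the interface text tells. Its arguments: {"type":"object","properties":{"offset":{"type":"array"},"turn":{"type":"array"},"grip":{"type":"array"},"grip_force":{"type":"number"}},"required":["offset","turn","grip"]}

```bash
ls; mkdir -p pics; python3 - <<'E'
from bench import sensors, viewer, bot
import cv2,numpy as np
for n in("scene","top"):
    cv2.imwrite(f"pics/{n}0.png",viewer.grab_frame(n)); c=viewer.calibration(n); print(n,{k:np.round(v,4).tolist() for k,v in c.items()})
s=sensors.get_state()
for k,v in s.items(): print(k,np.round(v,4).tolist())
E
```

```text
pics
scene {'fx': 494.4502, 'fy': 494.4502, 'cx': 326.8557, 'cy': 239.6371, 'R': [[0.7492, -0.6623, -0.0034], [-0.5104, -0.5742, -0.6401], [0.422, 0.4813, -0.7683]], 't': [-0.454, 0.3457, 1.0681]}
top {'fx': 468.8373, 'fy': 468.8373, 'cx': 319.3879, 'cy': 243.9627, 'R': [[0.0231, -0.9997, 0.0032], [-0.9739, -0.0233, -0.2258], [0.2259, 0.0021, -0.9742]], 't': [-0.0054, 0.5955, 1.0798]}
time_s 0.1
joints [1.2571, 0.2647, 1.6053, 0.0, 1.2737, -0.0369]
joint_velocities [-0.0009, -0.0015, -0.0043, -0.0012, -0.0005, -0.0008]
tau [0.0011, -51.6707, -36.8587, -0.0001, 0.0062, 0.0]
eef_pos [0.1842, 0.6486, 0.2134]
eef_rot [[-0.9619, 0.2733, -0.0007], [0.2733, 0.9619, -0.0019], [0.0001, -0.002, -1.0]]
force [-0.1374, -0.1125, -0.8211]
ft_torque [-0.0174, -0.0237, 0.0319]
grip_width 0.0857
```

View pics/scene0.png

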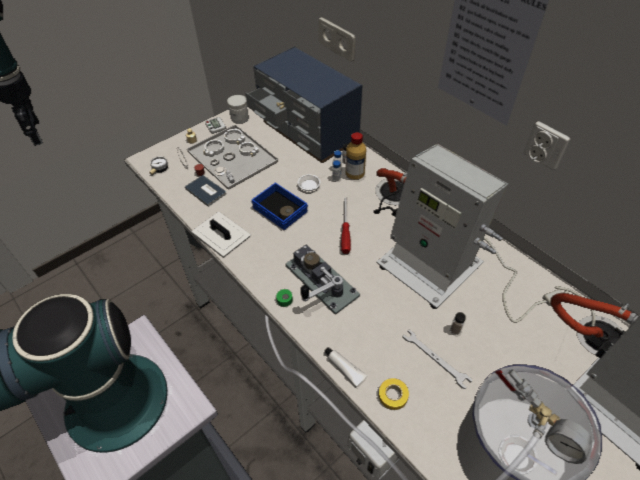

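View pics/top0.png

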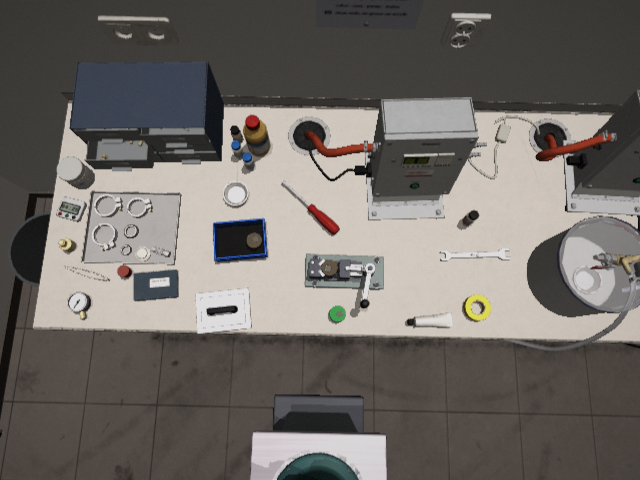

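```bash
cat > h.py <<'E'
from bench import sensors, viewer, bot
import cv2,numpy as np
def px2w(n,u,v,z):
    c=viewer.calibration(n);R=np.array(c['R']);t=np.array(c['t'])
    d=R.T@np.array([(u-c['cx'])/c['fx'],(v-c['cy'])/c['fy'],1]);o=-R.T@t
    return o+d*(z-o[2])/d[2]
def w2px(n,X):
    c=viewer.calibration(n);p=np.array(c['R'])@np.array(X)+np.array(c['t'])
    return c['fx']*p[0]/p[2]+c['cx'],c['fy']*p[1]/p[2]+c['cy']
def crop(src,x,y,w,h,k,out):
    im=src[y:y+h,x:x+w];cv2.imwrite(out,cv2.resize(im,None,fx=k,fy=k,interpolation=cv2.INTER_CUBIC))
E
python3 - <<'E'
from h import *
t=cv2.imread("pics/top0.png")
crop(t,295,245,100,75,8,"pics/c1.png");crop(t,185,210,100,75,8,"pics/c2.png");crop(t,180,270,100,75,8,"pics/c3.png")
E
```

```text
(no output)
```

View pics/c1.png

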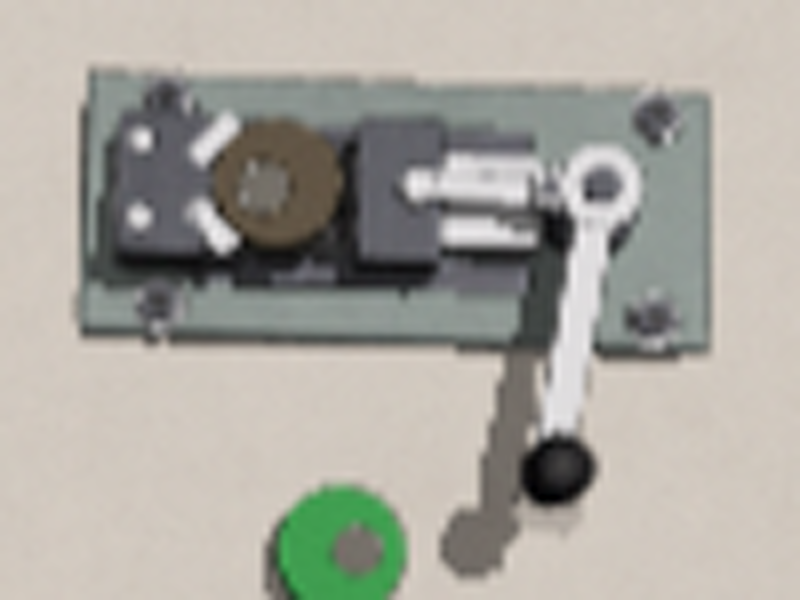

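View pics/c2.png

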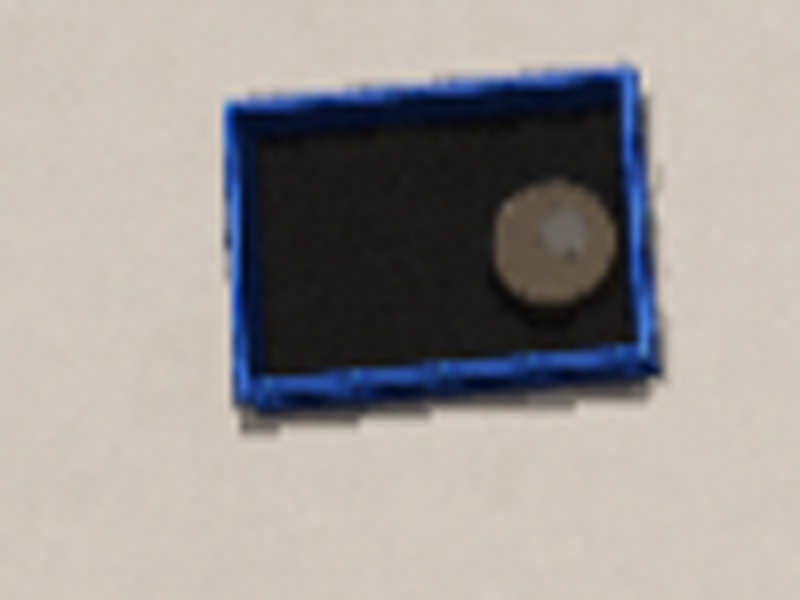

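View pics/c3.png

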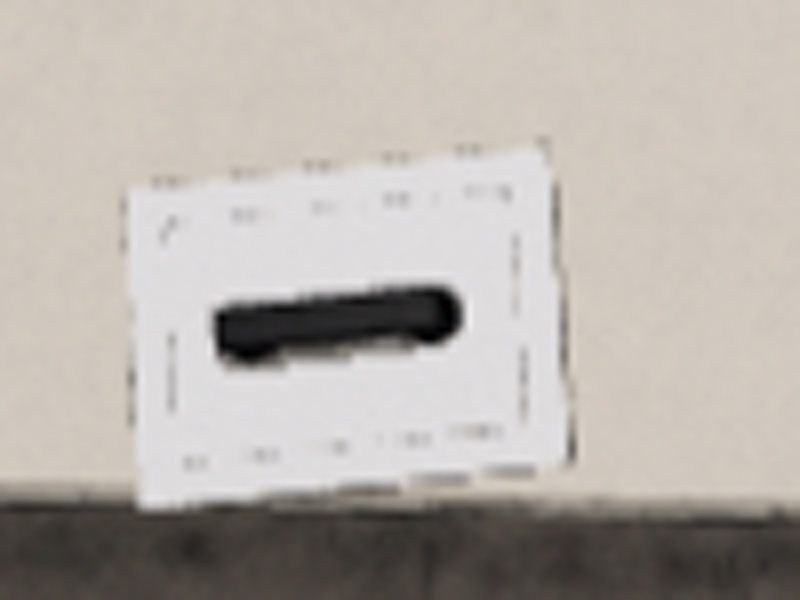

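```bash
cat > fit.py <<'E'
from h import *
from scipy.optimize import least_squares
def fit(n,pts,obj,p0):
    def f(p):
        c,s=np.cos(p[2]),np.sin(p[2]);r=[]
        for (u,v),(x,y,z) in zip(pts,obj):
            a=w2px(n,[p[0]+c*x-s*y,p[1]+s*x+c*y,z]);r+=[a[0]-u,a[1]-v]
        return np.array(r)
    s=least_squares(f,p0);return s.x,s.fun.round(2)
E
python3 - <<'E'
from fit import *
def F(x0,y0,l): return [(x0+(u+.5)/8-.5,y0+(v+.5)/8-.5) for u,v in l]
V=F(295,245,[(90,68),(710,93),(708,352),(82,338),(280,185),(602,184)])
print(fit("top",V,[(.042,.062,.012),(.042,-.138,.012),(-.042,-.138,.012),(-.042,.062,.012),(0,0,.056),(0,-.097,.066)],[.5,0,0]))
for nm,p,z in(("mount",V[4],.056),("piv",V[5],.066)): print(nm,px2w("top",*p,z))
print("knob",px2w("top",*F(295,245,[(558,468)])[0],.1))
print("green",px2w("top",*F(295,245,[(342,545)])[0],.022))
B=F(185,210,[(228,100),(635,68),(658,372),(240,405)])
print(fit("top",B,[(.048,.065,.036),(.048,-.065,.036),(-.048,-.065,.036),(-.048,.065,.036)],[.6,.2,0]))
print("stored",px2w("top",*F(185,210,[(555,243)])[0],.028))
L=F(180,270,[(128,187),(548,147),(573,463),(140,508),(337,318)])
print(fit("top",L,[(.05,.067,.009),(.05,-.067,.009),(-.05,-.067,.009),(-.05,.067,.009),(0,0,.038)],[.5,.2,0]))
s=cv2.imread("pics/scene0.png")
crop(s,240,180,100,75,8,"pics/s2.png");crop(s,180,200,100,75,8,"pics/s3.png");crop(s,270,235,100,75,8,"pics/s1.png")
E
```

```text
(array([ 0.53984015, -0.01787749, -0.00600409]), array([-0.38,  0.58,  0.28, -0.26,  0.59,  0.05, -0.57, -0.54,  0.12,
       -0.21, -0.05,  0.35]))
mount [ 0.53930789 -0.01759449  0.056     ]
piv [ 0.54013442 -0.11499595  0.066     ]
knob [ 0.45033906 -0.09850382  0.1       ]
green [ 0.43329139 -0.03947337  0.022     ]
(array([0.61113317, 0.21027681, 0.10922634]), array([ 0.1 ,  0.72,  0.28,  0.54, -0.32, -0.72, -0.05, -0.49]))
stored [0.61129594 0.17519137 0.028     ]
(array([0.4339064 , 0.24471224, 0.12433585]), array([-0.09,  0.05,  0.63, -0.29,  0.22,  0.23,  0.1 ,  0.16, -0.82,
       -0.18]))
```

View pics/s2.png

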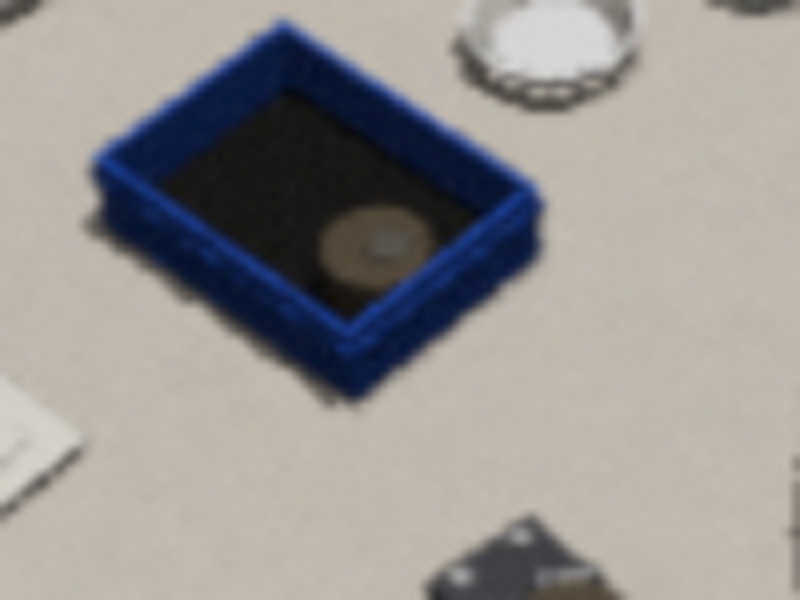

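View pics/s3.png

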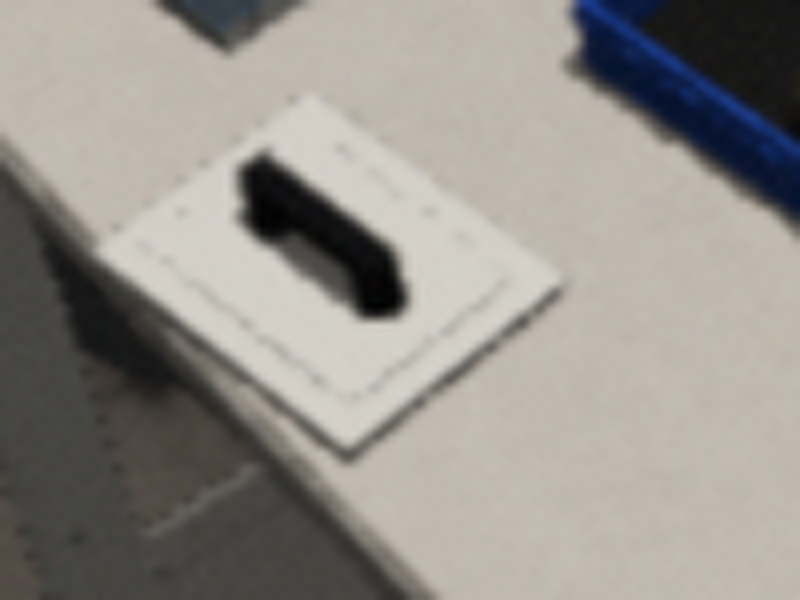

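View pics/s1.png

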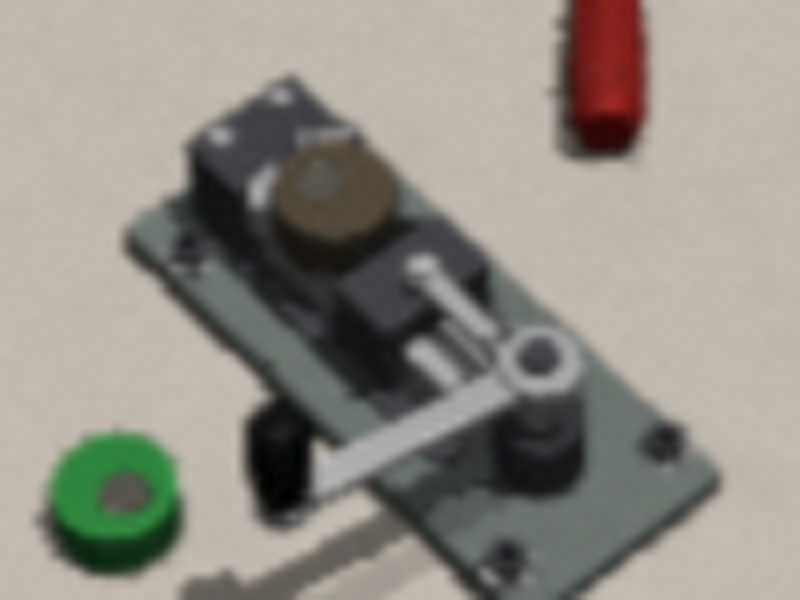

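```bash
python3 - <<'E'
from fit import *
def F(x0,y0,l): return [(x0+(u+.5)/8-.5,y0+(v+.5)/8-.5) for u,v in l]
B=F(240,180,[(283,20),(540,192),(350,338),(95,162)])
print(fit("scene",B,[(.048,.065,.036),(.048,-.065,.036),(-.048,-.065,.036),(-.048,.065,.036)],[.6,.2,0]))
L=F(180,200,[(310,95),(565,285),(348,455),(97,252)])
print(fit("scene",L,[(.05,.067,.009),(.05,-.067,.009),(-.05,-.067,.009),(-.05,.067,.009)],[.5,.2,0]))
V=F(270,235,[(135,238),(718,478),(333,180),(540,355)])
print(fit("scene",V,[(-.042,.062,.012),(.042,-.138,.012),(0,0,.056),(0,-.097,.066)],[.5,0,0]))
print("stored",px2w("scene",*F(240,180,[(376,247)])[0],.028))
print("mount",px2w("scene",*V[2],.056))
print("knob",px2w("scene",*F(270,235,[(283,425)])[0],.1))
E
```

```text
(array([0.60973037, 0.20807134, 0.11813889]), array([ 0.16, -0.03,  0.39, -0.3 ,  0.02,  0.46, -0.56, -0.22]))
(array([0.42999351, 0.24122882, 0.12196875]), array([ 0.4 , -0.15,  0.59, -0.24, -0.17,  0.16, -0.81,  0.14]))
(array([ 0.53812208, -0.01965722, -0.02268901]), array([-1.74, -1.97,  1.11, -0.41,  0.54,  1.06,  0.  ,  1.04]))
stored [0.6081179  0.17285847 0.028     ]
mount [ 0.53929373 -0.01617486  0.056     ]
knob [ 0.45003001 -0.10114227  0.1       ]
```

```bash
cat >> h.py <<'E'
from scipy.spatial.transform import Rotation as Ro
def go(x,y,z,ydeg,verbose=True):
    "offset/turn in tool frame from measured pose to downward pose with tool y at ydeg"
    s=sensors.get_state();R=np.array(s['eef_rot']);p=np.array(s['eef_pos'])
    a=np.radians(ydeg);yv=np.array([np.cos(a),np.sin(a),0]);zv=np.array([0,0,-1.]);T=np.column_stack([np.cross(yv,zv),yv,zv])
    off=R.T@(np.array([x,y,z])-p);tu=Ro.from_matrix(R.T@T).as_rotvec(degrees=True)
    if verbose: print("pos",p.round(4),"yang",round(np.degrees(np.arctan2(R[1,1],R[0,1])),2),"F",np.round(s['force'],1),"w",round(s['grip_width'],4),"t",s['time_s'])
    print("off",off.round(4).tolist(),"turn",tu.round(2).tolist())
E
python3 -c "
from h import *
go(.45,.33,.2,20);go(.45,.33,.2,-90)"
```

```text
pos [0.1842 0.6486 0.2134] yang 74.14 F [-0.1 -0.1 -0.8] w 0.0857 t 0.1
off [-0.3427, -0.2339, 0.0138] turn [-0.11, 0.05, 54.14]
pos [0.1842 0.6486 0.2134] yang 74.14 F [-0.1 -0.1 -0.8] w 0.0857 t 0.1
off [-0.3427, -0.2339, 0.0138] turn [-0.03, 0.16, 164.14]
```

Call:
move_arm(offset=[[-0.343, -0.234, 0.014], [-0.343, -0.234, 0.014], [-0.343, -0.234, 0.014], [-0.343, -0.234, 0.014], [-0.343, -0.234, 0.014], [-0.343, -0.234, 0.014], [-0.343, -0.234, 0.014], [-0.343, -0.234, 0.014], [-0.343, -0.234, 0.014], [-0.343, -0.234, 0.014]], turn=[[0, 0, 70], [0, 0, 70], [0, 0, 70], [0, 0, 70], [0, 0, 70], [0, 0, 70], [0, 0, 70], [0, 0, 70], [0, 0, 70], [0, 0, 70]], grip=[0, 0, 0, 0, 0, 0, 0, 0, 0, 0], grip_force=20)

```text
time_s: 0.93
eef_pos: [0.4511, 0.3284, 0.2002]
eef_rot: [[-0.066, 0.998, -0.0], [0.998, 0.066, -0.0], [-0.0, -0.0, -1.0]]
force: [0.5, 0.1, -0.2]
grip_width: 0.0851
```

```bash
python3 -c "
from h import *
go(.45,-.099,.18,-100)"
```

```text
pos [0.4511 0.3284 0.2002] yang 3.8 F [ 0.5  0.1 -0.2] w 0.0851 t 0.9333
off [-0.4264, -0.0294, 0.0203] turn [0.0, 0.04, 103.8]
```

Call:
move_arm(offset=[[-0.426, -0.029, 0.02], [-0.426, -0.029, 0.02], [-0.426, -0.029, 0.02], [-0.426, -0.029, 0.02], [-0.426, -0.029, 0.02], [-0.426, -0.029, 0.02], [-0.426, -0.029, 0.02], [-0.426, -0.029, 0.02], [-0.426, -0.029, 0.02], [-0.426, -0.029, 0.02]], turn=[[0, 0, 70], [0, 0, 70], [0, 0, 70], [0, 0, 70], [0, 0, 70], [0, 0, 70], [0, 0, 70], [0, 0, 70], [0, 0, 70], [0, 0, 70]], grip=[0, 0, 0, 0, 0, 0, 0, 0, 0, 0])

```text
time_s: 1.77
eef_pos: [0.4514, -0.0876, 0.1808]
eef_rot: [[0.915, 0.404, 0.0], [0.404, -0.915, 0.0], [0.0, -0.0, -1.0]]
force: [1.4, -0.4, 0.5]
grip_width: 0.0852
```

```bash
python3 -c "
from h import *
go(.45,-.099,.15,-100)"
```

```text
pos [ 0.4514 -0.0876  0.1808] yang -66.2 F [ 1.4 -0.4  0.5] w 0.0852 t 1.7667
off [-0.0059, 0.0099, 0.0308] turn [-0.01, -0.0, 33.8]
```

Call:
move_arm(offset=[[0, 0, 0.03], [0, 0, 0.03], [0, 0, 0.03], [0, 0, 0.03], [0, 0, 0.03], [0, 0, 0.03], [0, 0, 0.03], [0, 0, 0.03]], turn=[[0, 0, 34], [0, 0, 34], [0, 0, 34], [0, 0, 34], [0, 0, 34], [0, 0, 34], [0, 0, 34], [0, 0, 34]], grip=[0, 0, 0, 0, 0, 0, 0, 0])

```text
time_s: 2.43
eef_pos: [0.4521, -0.0856, 0.1509]
eef_rot: [[0.986, -0.169, -0.0], [-0.169, -0.986, 0.0], [-0.0, 0.0, -1.0]]
force: [0.5, 0.1, -0.5]
grip_width: 0.0853
```

```bash
python3 -c "
from h import *
go(.45,-.099,.09,-100)"
```

```text
pos [ 0.4521 -0.0856  0.1509] yang -99.71 F [ 0.5  0.1 -0.5] w 0.0853 t 2.4333
off [0.0002, 0.0135, 0.0609] turn [0.0, 0.02, 0.29]
```

Call:
move_arm(offset=[[0, 0.0135, 0.03], [0, 0.0135, 0.06], [0, 0.0135, 0.06], [0, 0.0135, 0.06], [0, 0.0135, 0.06], [0, 0.0135, 0.06], [0, 0.0135, 0.06], [0, 0.0135, 0.06], [0, 0.0135, 0.06], [0, 0.0135, 0.06]], turn=[[0, 0, 0], [0, 0, 0], [0, 0, 0], [0, 0, 0], [0, 0, 0], [0, 0, 0], [0, 0, 0], [0, 0, 0], [0, 0, 0], [0, 0, 0]], grip=[0, 0, 0, 150, 180, 255, 255, 255, 255, 255], grip_force=20)

```text
time_s: 3.27
eef_pos: [0.4504, -0.0991, 0.0917]
eef_rot: [[0.985, -0.171, 0.001], [-0.171, -0.985, -0.0], [0.001, 0.0, -1.0]]
force: [-0.0, -0.6, 0.4]
grip_width: 0.0009
```

```bash
python3 - <<'E'
from h import *
go(.45,-.099,.09,-100)
t=viewer.grab_frame("top");s=viewer.grab_frame("scene")
crop(t,305,225,100,75,6,"pics/a1.png");crop(s,255,225,100,75,6,"pics/a2.png")
a=np.hstack([cv2.imread("pics/a1.png")[:, :400] if 0 else cv2.resize(cv2.imread("pics/a1.png"),(400,300)),cv2.resize(cv2.imread("pics/a2.png"),(400,300))]);cv2.imwrite("pics/a.png",a)
E
```

```text
pos [ 0.4504 -0.0991  0.0917] yang -99.85 F [-0.  -0.6  0.4] w 0.0009 t 3.2667
off [-0.0004, -0.0, 0.0017] turn [0.01, -0.06, 0.15]
```

View pics/a.png

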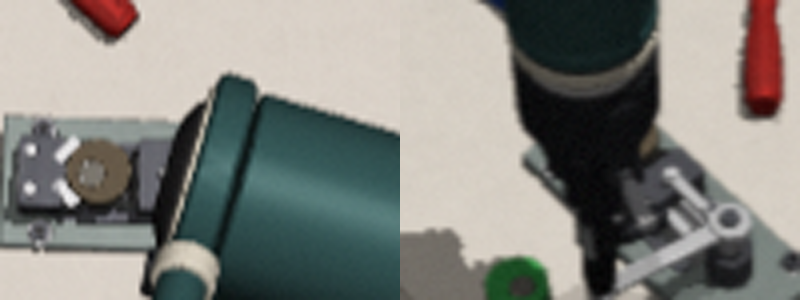

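```bash
python3 - <<'E'
from h import *
s=viewer.grab_frame("scene")
crop(s,250,215,100,75,8,"pics/a3.png")
print(w2px("scene",[.4504,-.0991,.0747]),w2px("scene",[.4504,-.0991,.1]))
E
```

```text
(np.float64(304.9040255503317), np.float64(293.1904734762277)) (np.float64(304.4905126207818), np.float64(287.0453973550389))
```

View pics/a3.png

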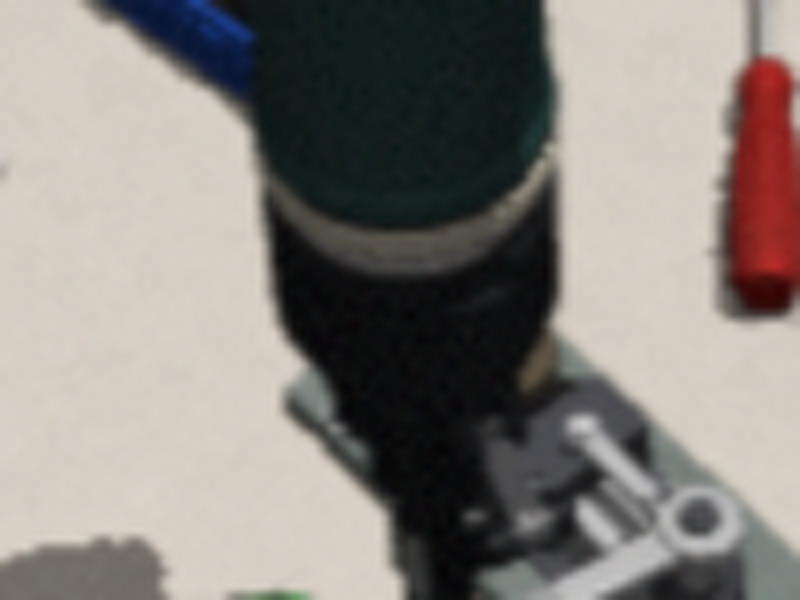

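```bash
python3 - <<'E'
from h import *
s=viewer.grab_frame("scene")
crop(s,260,250,100,75,8,"pics/a4.png")
E
```

```text
(no output)
```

View pics/a4.png

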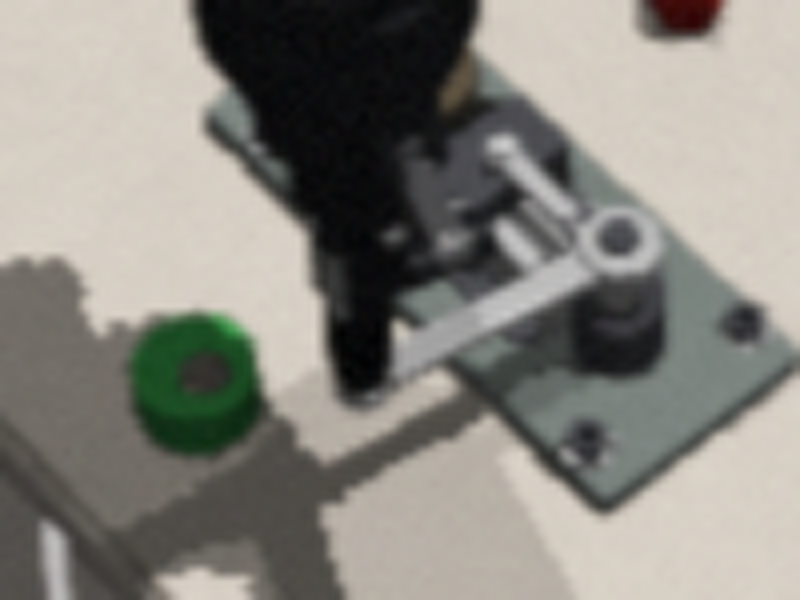

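Call:
move_arm(offset=[[0.0003, 0.0078, 0], [0.0014, 0.0156, 0], [0.003, 0.0233, 0], [0.0054, 0.0308, 0], [0.0054, 0.0308, 0], [0.0054, 0.0308, 0]], turn=[[0, 0, -5], [0, 0, -10], [0, 0, -15], [0, 0, -20], [0, 0, -20], [0, 0, -20]], grip=[255, 255, 255, 255, 255, 255])

```text
time_s: 3.97
eef_pos: [0.4499, -0.1304, 0.091]
eef_rot: [[0.985, 0.173, -0.0], [0.173, -0.985, 0.0], [-0.0, -0.0, -1.0]]
force: [-0.7, 0.3, 0.7]
grip_width: 0.0001
```

```bash
python3 - <<'E'
from h import *
s=viewer.grab_frame("scene")
crop(s,260,250,100,75,8,"pics/a5.png")
print(sensors.get_state()['force'])
E
```

```text
[-0.22511855 -0.07605368 -0.4161148 ]
```

View pics/a5.png

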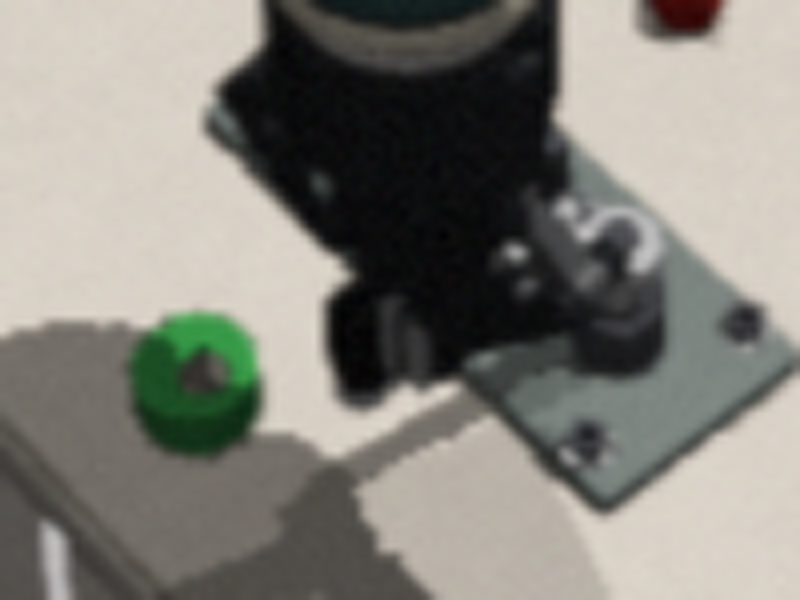

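```bash
python3 - <<'E'
from h import *
s=sensors.get_state();p=np.array(s['eef_pos']);R=np.array(s['eef_rot'])
im=viewer.grab_frame("scene");x0,y0=240,210
k=6
im2=cv2.resize(im[y0:y0+100,x0:x0+130],None,fx=k,fy=k,interpolation=cv2.INTER_CUBIC)
im2=cv2.convertScaleAbs(im2,alpha=2.2,beta=15)
def d(X,c):
    u,v=w2px("scene",X);cv2.circle(im2,(int((u-x0+.5)*k),int((v-y0+.5)*k)),4,c,-1);print(u,v)
d(p,(0,0,255));d(p+R@[0,0,.017],(0,255,0));d(p+R@[0,0,-.056],(255,0,0))
d([.4505,-.0995,.105],(255,255,0));d([.4505,-.0995,.065],(0,255,255))
cv2.imwrite("pics/a6.png",im2)
E
```

```text
313.17719335062395 297.9005974156372
313.354981290119 301.95829252885824
312.56119454402625 283.84151469956157
304.55286211806674 285.89026348966655
305.20087249619905 295.57525517229084
```

View pics/a6.png

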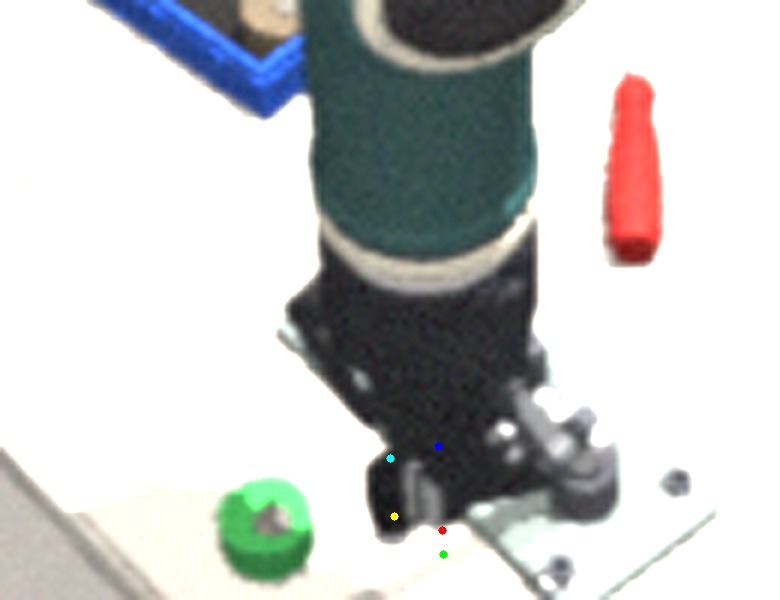

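Call:
move_arm(offset=[[0, 0, -0.04], [0, 0, -0.08], [0, 0, -0.12], [0, 0, -0.12], [0, 0, -0.12]], turn=[[0, 0, 0], [0, 0, 0], [0, 0, 0], [0, 0, 0], [0, 0, 0]], grip=[255, 255, 255, 255, 255])

```text
time_s: 4.48
eef_pos: [0.4523, -0.1307, 0.2147]
eef_rot: [[0.984, 0.175, 0.007], [0.175, -0.985, -0.002], [0.006, 0.003, -1.0]]
force: [0.2, 0.4, -0.0]
grip_width: 0.0004
```

```bash
cat > look.py <<'E'
from h import *
import sys
def look(out,n="scene",x0=240,y0=180,w=130,h=100,k=6,pts=[],al=2.2):
    s=sensors.get_state();p=np.array(s['eef_pos']);R=np.array(s['eef_rot'])
    im=viewer.grab_frame(n)
    im2=cv2.resize(im[y0:y0+h,x0:x0+w],None,fx=k,fy=k,interpolation=cv2.INTER_CUBIC)
    im2=cv2.convertScaleAbs(im2,alpha=al,beta=10)
    cols=[(0,0,255),(0,255,0),(255,0,0),(255,255,0),(0,255,255),(255,0,255)]
    for X,c in zip([p,p+R@[0,0,.017],p+R@[0,0,-.056]]+pts,cols):
        u,v=w2px(n,X);cv2.circle(im2,(int((u-x0+.5)*k),int((v-y0+.5)*k)),3,c,-1)
    cv2.imwrite(out,im2)
E
python3 -c "
from look import *
look('pics/a7.png')
print(sensors.get_state()['grip_width'],sensors.get_state()['eef_pos'])"
```

```text
-0.00016960614045230516 [ 0.45065062 -0.13012478  0.21222305]
```

View pics/a7.png

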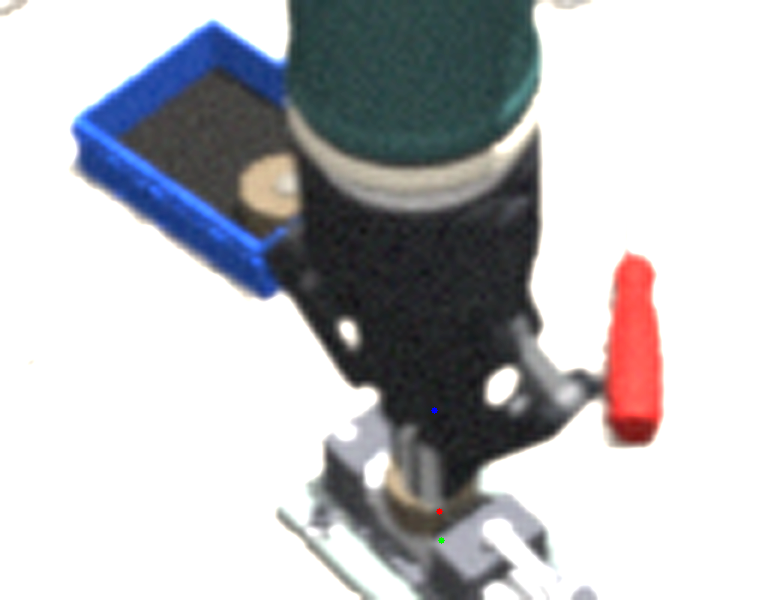

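```bash
python3 -c "
from look import *
look('pics/a8.png','top',270,170,130,100,pts=[])
im=viewer.grab_frame('top');cv2.imwrite('pics/a9.png',im)
"
```

```text
(no output)
```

View pics/a8.png

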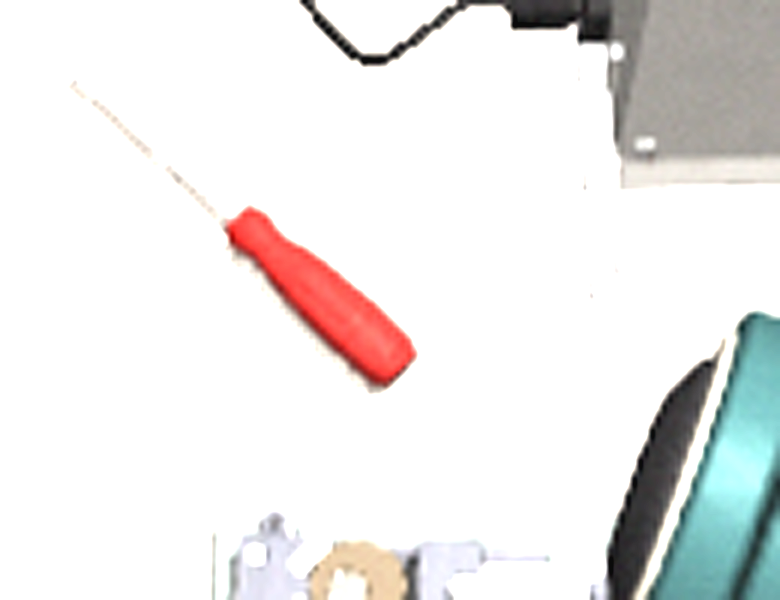

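View pics/a9.png

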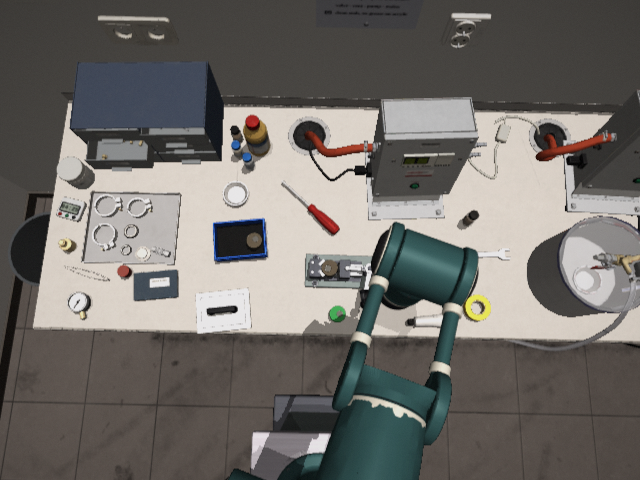

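```bash
python3 - <<'E'
from h import *
s=cv2.imread("pics/scene0.png")
x0,y0,k=0,60,6
im2=cv2.convertScaleAbs(cv2.resize(s[y0:y0+100,x0:x0+100],None,fx=k,fy=k,interpolation=cv2.INTER_CUBIC),alpha=2.5,beta=10)
R=np.array([[-0.9619, 0.2733, -0.0007], [0.2733, 0.9619, -0.0019], [0.0001, -0.002, -1.0]]);p=np.array([0.1842, 0.6486, 0.2134])
for o,c in (((0,0,0),(0,0,255)),((0,.0425,.004),(0,255,0)),((0,-.0425,.004),(0,255,0)),((0,0,-.056),(255,0,0))):
    u,v=w2px("scene",p+R@o);cv2.circle(im2,(int((u-x0+.5)*k),int((v-y0+.5)*k)),3,c,-1)
cv2.imwrite("pics/b1.png",im2)
E
```

```text
(no output)
```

View pics/b1.png

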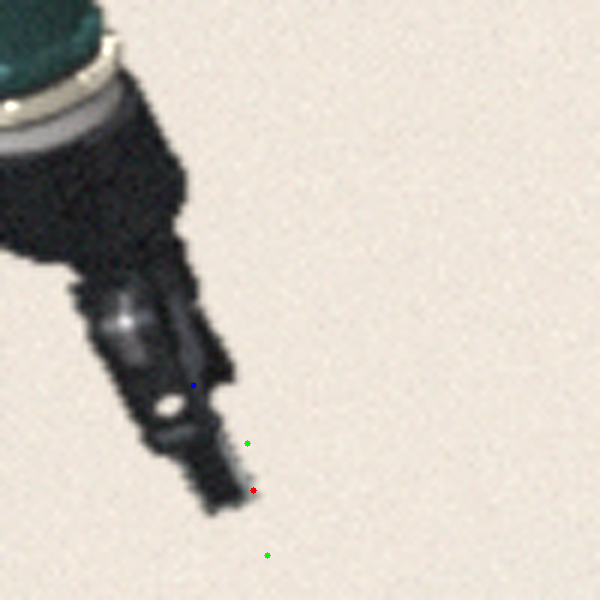

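```bash
python3 - <<'E'
from h import *
go(.47,.08,.10,-80);go(.47,.08,.03,-80)
E
```

```text
pos [ 0.4489 -0.1296  0.2096] yang -79.87 F [0.7 0.2 0.3] w -0.0001 t 4.6333
off [0.0579, -0.2025, 0.1097] turn [-0.08, 0.13, 0.13]
pos [ 0.4489 -0.1296  0.2096] yang -79.87 F [0.7 0.2 0.3] w -0.0001 t 4.6333
off [0.058, -0.2024, 0.1797] turn [-0.08, 0.13, 0.13]
```

Call:
move_arm(offset=[[0.011, -0.041, 0.0], [0.022, -0.082, 0.0], [0.034, -0.123, 0.02], [0.045, -0.162, 0.06], [0.058, -0.202, 0.1], [0.058, -0.202, 0.14], [0.058, -0.202, 0.18], [0.058, -0.202, 0.18], [0.058, -0.202, 0.18], [0.058, -0.202, 0.18]], turn=[[0, 0, 0], [0, 0, 0], [0, 0, 0], [0, 0, 0], [0, 0, 0], [0, 0, 0], [0, 0, 0], [0, 0, 0], [0, 0, 0], [0, 0, 0]], grip=[255, 255, 255, 255, 255, 255, 255, 255, 255, 255])

```text
time_s: 5.47
eef_pos: [0.4678, 0.0786, 0.0281]
eef_rot: [[0.984, 0.177, -0.008], [0.177, -0.984, -0.001], [-0.008, -0.0, -1.0]]
force: [1.1, -0.0, 0.0]
grip_width: 0.0001
```

```bash
python3 -c "
from look import *
go(.47,.08,.03,-80)
look('pics/b2.png',x0=220,y0=160,al=2)"
```

```text
pos [0.4678 0.0786 0.0281] yang -79.82 F [ 1.1 -0.   0. ] w 0.0001 t 5.4667
off [0.0024, -0.001, -0.0019] turn [-0.02, 0.46, 0.18]
```

View pics/b2.png

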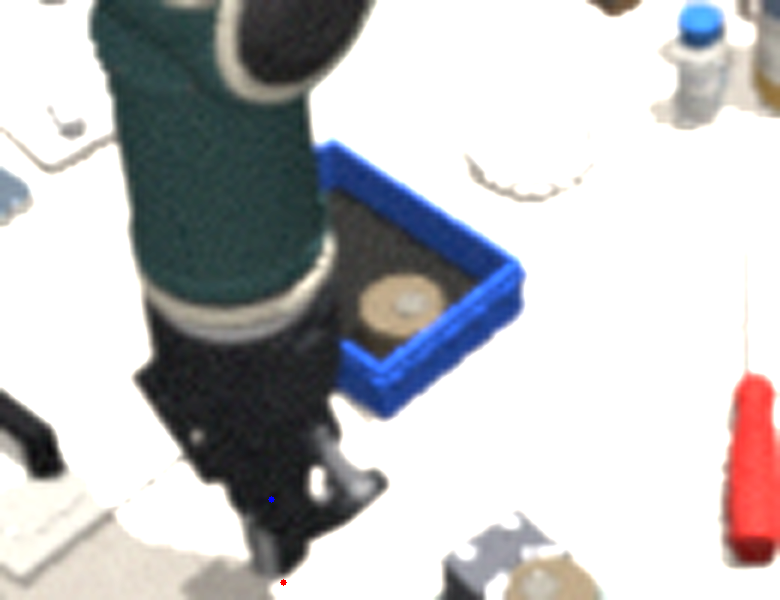

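Call:
move_arm(offset=[[0, 0, 0.01], [0, 0, 0.02], [0, 0, 0.026], [0, 0, 0.03], [0, 0, 0.03]], turn=[[0, 0, 0], [0, 0, 0], [0, 0, 0], [0, 0, 0], [0, 0, 0]], grip=[255, 255, 255, 255, 255])

```text
time_s: 5.93
eef_pos: [0.4709, 0.0784, 0.0004]
eef_rot: [[0.984, 0.176, -0.001], [0.176, -0.984, -0.0], [-0.001, -0.0, -1.0]]
force: [0.0, 0.2, 0.4]
grip_width: 0.0002
```

Call:
move_arm(offset=[[0, 0, 0.002], [0, 0, 0.004], [0, 0, 0.005], [0, 0, 0.005]], turn=[[0, 0, 0], [0, 0, 0], [0, 0, 0], [0, 0, 0]], grip=[255, 255, 255, 255])

```text
time_s: 6.27
eef_pos: [0.4714, 0.0788, -0.004]
eef_rot: [[0.984, 0.176, -0.0], [0.176, -0.984, -0.0], [-0.0, -0.0, -1.0]]
force: [-0.4, -0.1, 0.0]
grip_width: 0.0
```

Call:
move_arm(offset=[[0, 0, 0.001], [0, 0, 0.002], [0, 0, 0.003], [0, 0, 0.003], [0, 0, 0.003]], turn=[[0, 0, 0], [0, 0, 0], [0, 0, 0], [0, 0, 0], [0, 0, 0]], grip=[255, 255, 255, 255, 255])

```text
time_s: 6.68
eef_pos: [0.4714, 0.0788, -0.007]
eef_rot: [[0.984, 0.176, -0.0], [0.176, -0.984, -0.0], [-0.0, -0.0, -1.0]]
force: [-0.3, 0.1, 0.1]
grip_width: -0.0
```

```bash
python3 -c "
from look import *
go(.47,.08,.03,-80)
look('pics/b3.png',x0=235,y0=190,w=100,h=75,k=8,al=2)"
```

```text
pos [ 0.4714  0.0788 -0.007 ] yang -79.86 F [-0.3  0.1  0.1] w -0.0 t 6.6833
off [-0.0012, -0.0015, -0.037] turn [-0.0, 0.01, 0.14]
```

View pics/b3.png

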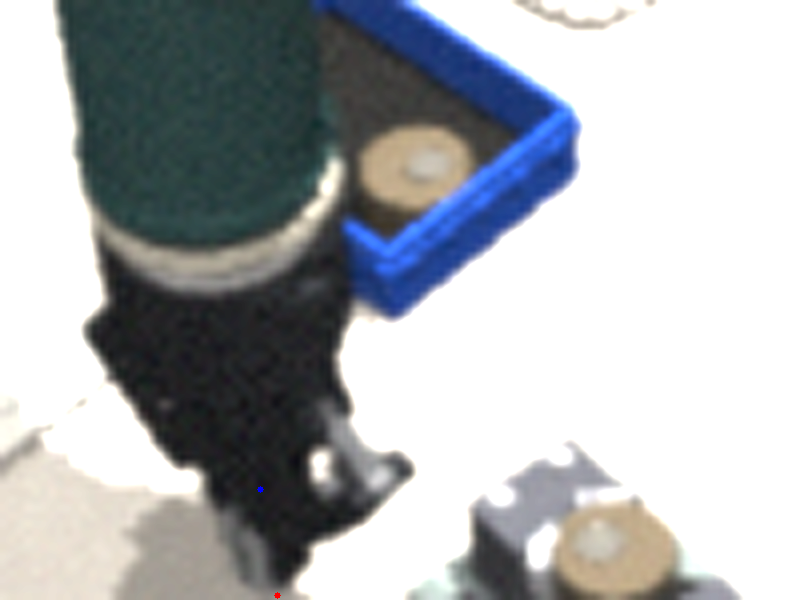

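Call:
move_arm(offset=[[0, 0, 0.001], [0, 0, 0.002], [0, 0, 0.003], [0, 0, 0.003]], turn=[[0, 0, 0], [0, 0, 0], [0, 0, 0], [0, 0, 0]], grip=[255, 255, 255, 255])

```text
time_s: 7.07
eef_pos: [0.4713, 0.0787, -0.0102]
eef_rot: [[0.984, 0.176, -0.0], [0.176, -0.984, -0.0], [-0.0, -0.0, -1.0]]
force: [-0.4, 0.0, -0.7]
grip_width: 0.0001
```

Call:
move_arm(offset=[[0, 0, 0.001], [0, 0, 0.002], [0, 0, 0.003], [0, 0, 0.003]], turn=[[0, 0, 0], [0, 0, 0], [0, 0, 0], [0, 0, 0]], grip=[255, 255, 255, 255])

```text
time_s: 7.4
eef_pos: [0.4713, 0.0787, -0.0132]
eef_rot: [[0.984, 0.176, -0.0], [0.176, -0.984, -0.0], [-0.0, -0.0, -1.0]]
force: [-0.6, 0.2, 0.4]
grip_width: -0.0003
```

Call:
move_arm(offset=[[0, 0, 0.001], [0, 0, 0.002], [0, 0, 0.002], [0, 0, 0.002]], turn=[[0, 0, 0], [0, 0, 0], [0, 0, 0], [0, 0, 0]], grip=[255, 255, 255, 255])

```text
time_s: 7.73
eef_pos: [0.4714, 0.0788, -0.015]
eef_rot: [[0.984, 0.176, -0.0], [0.176, -0.984, -0.0], [-0.0, -0.0, -1.0]]
force: [0.3, -0.6, -0.5]
grip_width: -0.0002
```

```bash
python3 -c "
from look import *
go(.47,.08,.03,-80)
look('pics/b4.png',x0=235,y0=190,w=100,h=75,k=8,al=2)"
```

```text
pos [ 0.4714  0.0788 -0.015 ] yang -79.86 F [ 0.3 -0.6 -0.5] w -0.0002 t 7.7333
off [-0.0012, -0.0015, -0.045] turn [-0.0, 0.01, 0.14]
```

View pics/b4.png

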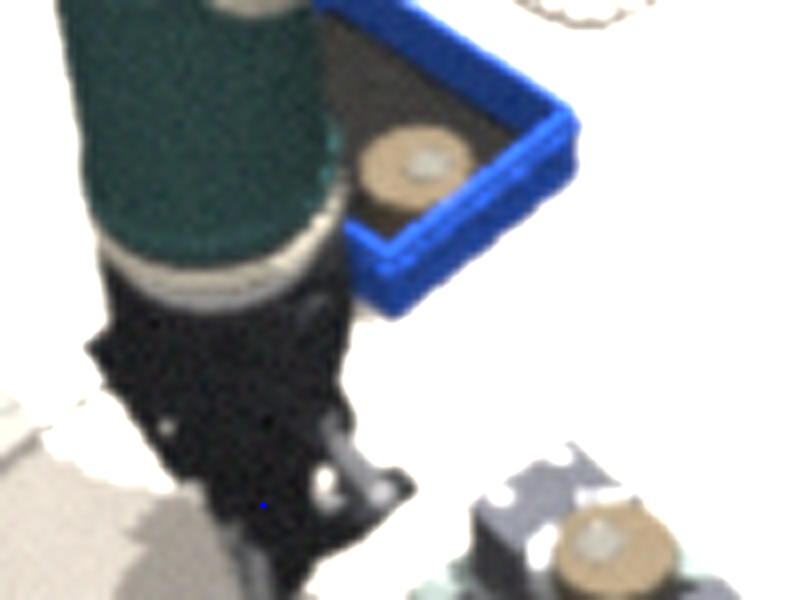

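Call:
move_arm(offset=[[0, 0, 0.001], [0, 0, 0.002], [0, 0, 0.003], [0, 0, 0.004], [0, 0, 0.004]], turn=[[0, 0, 0], [0, 0, 0], [0, 0, 0], [0, 0, 0], [0, 0, 0]], grip=[255, 255, 255, 255, 255])

```text
time_s: 8.2
eef_pos: [0.4717, 0.0788, -0.0167]
eef_rot: [[0.984, 0.176, -0.001], [0.176, -0.984, -0.0], [-0.001, -0.0, -1.0]]
force: [-9.6, -0.9, 21.1]
grip_width: -0.0003
```

```bash
python3 -c "
from look import *
look('pics/b5.png',x0=235,y0=220,w=100,h=75,k=8,al=1.6)"
```

```text
(no output)
```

View pics/b5.png

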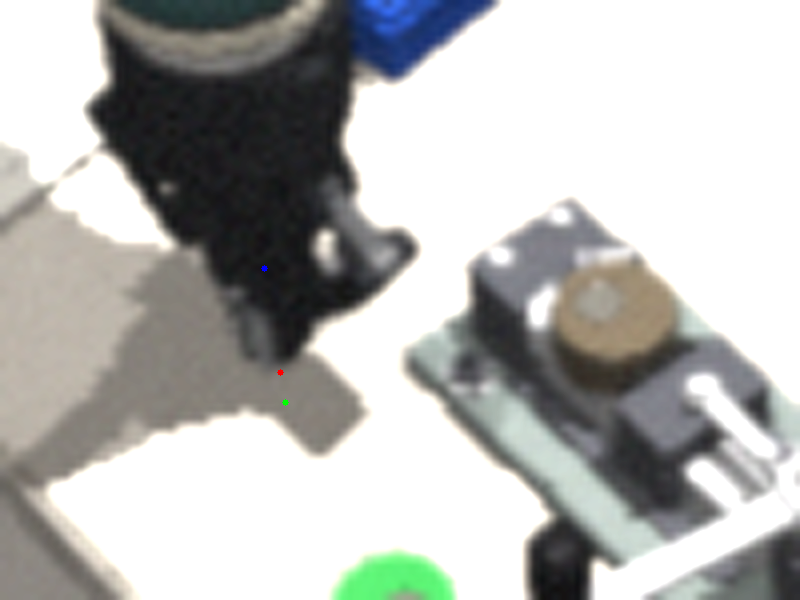

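```bash
python3 - <<'E'
from h import *
for u,v in ((270,355),(262,362),(290,358)): print(px2w("scene",235+(u+.5)/8-.5,220+(v+.5)/8-.5,0.0))
print(px2w("scene",235+(280+.5)/8-.5,220+(372+.5)/8-.5,0.0))
E
```

```text
[0.46703799 0.07549096 0.        ]
[0.46333016 0.07493807 0.        ]
[0.47120999 0.07013415 0.        ]
[0.46526924 0.06773825 0.        ]
```

Call:
move_arm(offset=[[0, 0, -0.04], [0, 0, -0.08], [0, 0, -0.12], [0, 0, -0.16], [0, 0, -0.16], [0, 0, -0.16]], turn=[[0, 0, 0], [0, 0, 0], [0, 0, 0], [0, 0, 0], [0, 0, 0], [0, 0, 0]], grip=[255, 255, 255, 0, 0, 0])

```text
time_s: 8.75
eef_pos: [0.4744, 0.0791, 0.1447]
eef_rot: [[0.984, 0.176, 0.008], [0.176, -0.984, 0.001], [0.008, 0.001, -1.0]]
force: [-0.5, 0.2, -0.2]
grip_width: 0.0358
```

```bash
python3 - <<'E'
from h import *
go(.45,-.0995,.14,-100);go(.45,-.0995,.0565,-100)
E
```

```text
pos [0.4744 0.0791 0.1447] yang -79.86 F [-0.5  0.2 -0.2] w 0.0358 t 8.75
off [-0.0555, 0.1715, 0.0044] turn [-0.05, -0.45, 20.14]
pos [0.4744 0.0791 0.1447] yang -79.86 F [-0.5  0.2 -0.2] w 0.0358 t 8.75
off [-0.0562, 0.1715, 0.0879] turn [-0.05, -0.45, 20.14]
```

Call:
move_arm(offset=[[-0.013, 0.04, 0], [-0.026, 0.08, 0], [-0.039, 0.12, 0], [-0.053, 0.171, 0], [-0.053, 0.171, 0], [-0.053, 0.171, 0], [-0.053, 0.171, 0], [-0.053, 0.171, 0]], turn=[[0, 0, 5], [0, 0, 10], [0, 0, 15], [0, 0, 20], [0, 0, 20], [0, 0, 20], [0, 0, 20], [0, 0, 20]], grip=[0, 0, 0, 0, 0, 0, 0, 0])

```text
time_s: 9.42
eef_pos: [0.4486, -0.098, 0.1397]
eef_rot: [[0.985, -0.171, -0.002], [-0.171, -0.985, 0.001], [-0.003, -0.001, -1.0]]
force: [-0.4, 0.1, 1.1]
grip_width: 0.0854
```

```bash
python3 - <<'E'
from h import *
go(.45,-.0995,.0565,-100)
E
```

```text
pos [ 0.4486 -0.098   0.1397] yang -99.86 F [-0.4  0.1  1.1] w 0.0854 t 9.4167
off [0.0019, 0.0013, 0.0832] turn [-0.05, 0.14, 0.14]
```

Call:
move_arm(offset=[[0.001, 0.001, 0.03], [0.001, 0.001, 0.06], [0.001, 0.001, 0.083], [0.001, 0.001, 0.083], [0.001, 0.001, 0.083], [0.001, 0.001, 0.083], [0.001, 0.001, 0.083], [0.001, 0.001, 0.083], [0.001, 0.001, 0.083], [0.001, 0.001, 0.083]], turn=[[0, 0, 0], [0, 0, 0], [0, 0, 0], [0, 0, 0], [0, 0, 0], [0, 0, 0], [0, 0, 0], [0, 0, 0], [0, 0, 0], [0, 0, 0]], grip=[0, 0, 0, 0, 150, 200, 255, 255, 255, 255], grip_force=20)

```text
time_s: 10.25
eef_pos: [0.4514, -0.1003, 0.0595]
eef_rot: [[0.985, -0.171, 0.002], [-0.171, -0.985, -0.0], [0.003, 0.0, -1.0]]
force: [-0.6, 1.4, 3.3]
grip_width: 0.0199
```

Call:
move_arm(offset=[[0.0003, 0.0078, 0], [0.0014, 0.0156, 0], [0.0031, 0.0233, 0], [0.0054, 0.0308, 0], [0.0084, 0.038, 0], [0.0121, 0.045, 0], [0.0163, 0.0516, 0], [0.0211, 0.0579, 0], [0.0211, 0.0579, 0]], turn=[[0, 0, -5], [0, 0, -10], [0, 0, -15], [0, 0, -20], [0, 0, -25], [0, 0, -30], [0, 0, -35], [0, 0, -40], [0, 0, -40]], grip=[255, 255, 255, 255, 255, 255, 255, 255, 255])

```text
time_s: 11.0
eef_pos: [0.4639, -0.1614, 0.0595]
eef_rot: [[0.863, 0.504, 0.005], [0.504, -0.863, 0.0], [0.004, 0.002, -1.0]]
force: [4.3, 3.2, 3.3]
grip_width: 0.0197
```

Call:
move_arm(offset=[[0.0003, 0.0078, 0], [0.0014, 0.0156, 0], [0.0031, 0.0233, 0], [0.0054, 0.0308, 0], [0.0084, 0.038, 0], [0.0121, 0.045, 0], [0.0163, 0.0516, 0], [0.0211, 0.0579, 0], [0.0211, 0.0579, 0]], turn=[[0, 0, -5], [0, 0, -10], [0, 0, -15], [0, 0, -20], [0, 0, -25], [0, 0, -30], [0, 0, -35], [0, 0, -40], [0, 0, -40]], grip=[255, 255, 255, 255, 255, 255, 255, 255, 255])

```text
time_s: 11.75
eef_pos: [0.5113, -0.1983, 0.0595]
eef_rot: [[0.338, 0.941, 0.004], [0.941, -0.338, 0.004], [0.005, 0.002, -1.0]]
force: [3.0, 10.6, 6.8]
grip_width: 0.0198
```

```bash
python3 - <<'E'
from h import *
go(.552,-.2045,.0565,9)
E
```

```text
pos [ 0.5113 -0.1983  0.0595] yang -19.73 F [ 3.  10.6  6.8] w 0.0198 t 11.75
off [0.0079, 0.0404, 0.0031] turn [0.2, -0.23, -28.73]
```

Call:
move_arm(offset=[[0.0015, 0.0078, 0], [0.003, 0.0156, 0], [0.005, 0.0233, 0], [0.0075, 0.0308, 0], [0.0105, 0.038, 0], [0.014, 0.0435, 0], [0.014, 0.0445, 0], [0.014, 0.0445, 0]], turn=[[0, 0, -5], [0, 0, -10], [0, 0, -15], [0, 0, -20], [0, 0, -25], [0, 0, -29], [0, 0, -29], [0, 0, -29]], grip=[255, 255, 255, 255, 255, 255, 255, 255])

```text
time_s: 12.42
eef_pos: [0.5513, -0.2014, 0.0593]
eef_rot: [[-0.16, 0.987, -0.009], [0.987, 0.16, 0.002], [0.003, -0.008, -1.0]]
force: [-13.9, 2.8, 15.1]
grip_width: 0.0196
```

```bash
python3 -c "
from look import *
go(.552,-.2045,.0565,9)
look('pics/c4.png',x0=250,y0=215,w=130,h=100,k=6,al=1.6)"
```

```text
pos [ 0.5513 -0.2014  0.0593] yang 9.18 F [-13.9   2.8  15.1] w 0.0196 t 12.4167
off [-0.0032, 0.0002, 0.0028] turn [-0.47, -0.19, 0.18]
```

View pics/c4.png

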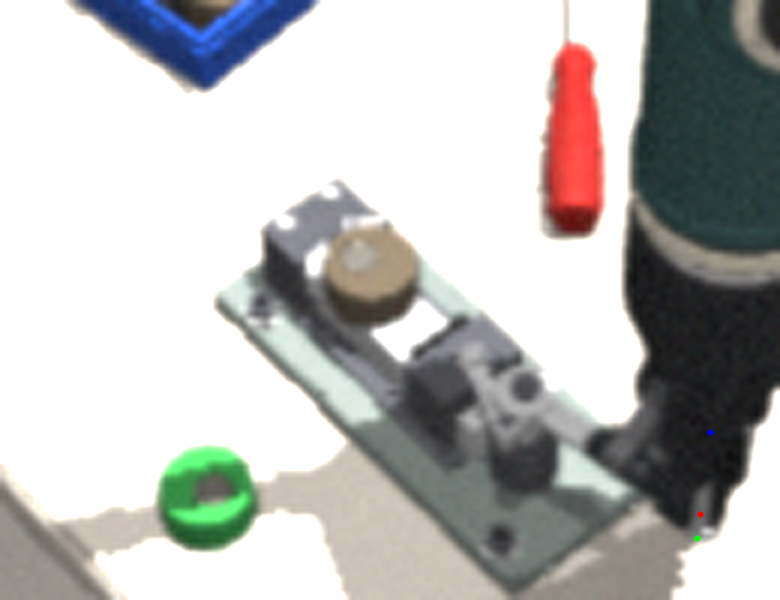

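Call:
move_arm(offset=[[0, -0.002, 0], [0, -0.002, 0], [0, -0.002, 0], [0, -0.002, 0], [0, -0.002, -0.03], [0, -0.002, -0.06], [0, -0.002, -0.08], [0, -0.002, -0.08], [0, -0.002, -0.08]], turn=[[0, 0, 0], [0, 0, 0], [0, 0, 0], [0, 0, 0], [0, 0, 0], [0, 0, 0], [0, 0, 0], [0, 0, 0], [0, 0, 0]], grip=[0, 0, 0, 0, 0, 0, 0, 0, 0])

```text
time_s: 13.22
eef_pos: [0.5547, -0.2031, 0.1399]
eef_rot: [[-0.159, 0.987, 0.004], [0.987, 0.159, -0.002], [-0.002, 0.003, -1.0]]
force: [-0.2, -0.2, -0.1]
grip_width: 0.0854
```

```bash
python3 -c "
from look import *
go(.5395,-.0175,.09,-0.5)
look('pics/c5.png',x0=250,y0=215,w=130,h=100,k=6,al=1.6)"
```

```text
pos [ 0.5547 -0.2031  0.1399] yang 9.14 F [-0.2 -0.2 -0.1] w 0.0854 t 13.2167
off [0.1857, 0.0143, 0.0496] turn [0.21, 0.1, 9.64]
```

View pics/c5.png

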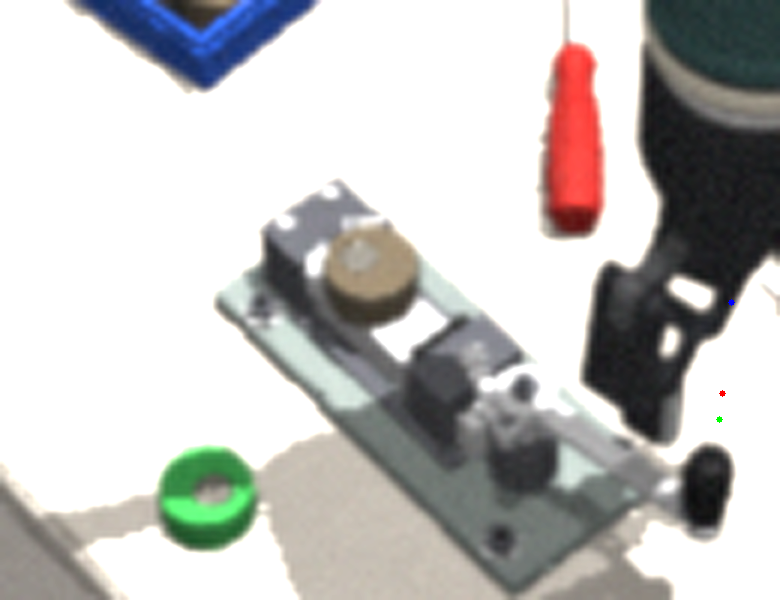

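Call:
move_arm(offset=[[0.04, 0.003, 0], [0.08, 0.006, 0], [0.12, 0.009, 0], [0.16, 0.012, 0.02], [0.186, 0.0145, 0.05], [0.186, 0.0145, 0.05], [0.186, 0.0145, 0.05], [0.186, 0.0145, 0.05], [0.186, 0.0145, 0.05]], turn=[[0, 0, 3], [0, 0, 6], [0, 0, 9.6], [0, 0, 9.6], [0, 0, 9.6], [0, 0, 9.6], [0, 0, 9.6], [0, 0, 9.6], [0, 0, 9.6]], grip=[0, 0, 0, 0, 0, 0, 0, 0, 0])

```text
time_s: 14.02
eef_pos: [0.5385, -0.0174, 0.0883]
eef_rot: [[0.009, 1.0, 0.001], [1.0, -0.009, -0.0], [-0.0, 0.001, -1.0]]
force: [-1.3, -0.1, 1.2]
grip_width: 0.0857
```

```bash
python3 -c "
from look import *
go(.5395,-.0175,.0175,-0.5)
look('pics/c6.png',x0=250,y0=215,w=130,h=100,k=6,al=1.6)"
```

```text
pos [ 0.5385 -0.0174  0.0883] yang -0.5 F [-1.3 -0.1  1.2] w 0.0857 t 14.0167
off [-0.0001, 0.001, 0.0708] turn [0.04, 0.02, -0.0]
```

View pics/c6.png

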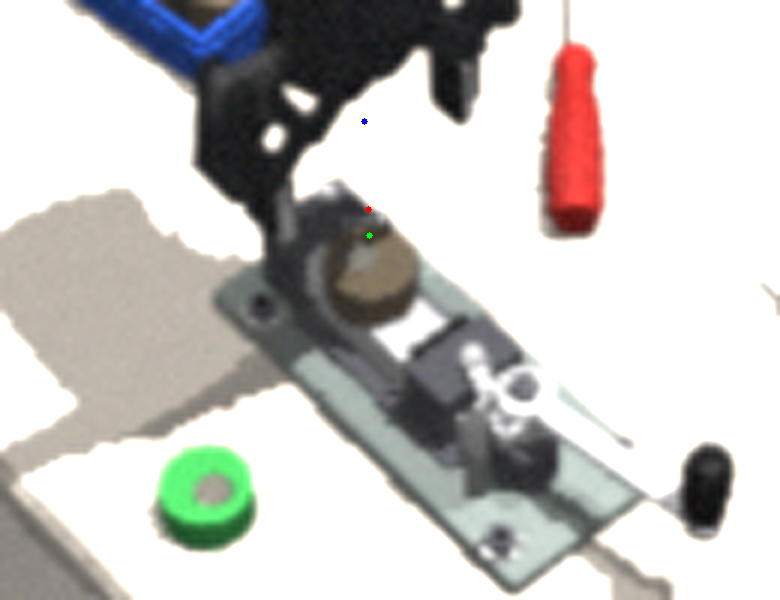

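Call:
move_arm(offset=[[0, 0.001, 0.03], [0, 0.001, 0.06], [0, 0.001, 0.071], [0, 0.001, 0.071], [0, 0.001, 0.071], [0, 0.001, 0.071], [0, 0.001, 0.071], [0, 0.001, 0.071], [0, 0.001, 0.071], [0, 0.001, 0.071]], turn=[[0, 0, 0], [0, 0, 0], [0, 0, 0], [0, 0, 0], [0, 0, 0], [0, 0, 0], [0, 0, 0], [0, 0, 0], [0, 0, 0], [0, 0, 0]], grip=[0, 0, 0, 0, 80, 110, 130, 160, 180, 180], grip_force=30)

```text
time_s: 14.9
eef_pos: [0.5402, -0.0168, 0.0191]
eef_rot: [[0.008, 1.0, 0.003], [1.0, -0.008, -0.001], [-0.001, 0.003, -1.0]]
force: [-1.1, -0.6, 5.9]
grip_width: 0.0378
```

```bash
python3 -c "
from look import *
go(.5395,-.0175,.0175,-0.5)
look('pics/c7.png',x0=250,y0=215,w=130,h=100,k=6,al=1.6)"
```

```text
pos [ 0.5402 -0.0168  0.0191] yang -0.44 F [-1.1 -0.6  5.9] w 0.0378 t 14.9
off [-0.0007, -0.0007, 0.0016] turn [0.15, 0.03, 0.06]
```

View pics/c7.png

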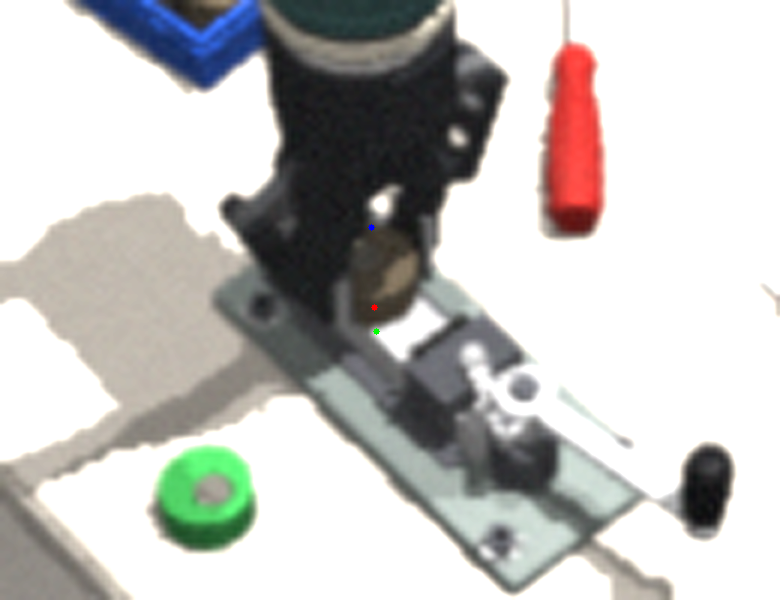

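Call:
move_arm(offset=[[0, 0, -0.02], [0, 0, -0.05], [0, 0, -0.08], [0, 0, -0.1], [0, 0, -0.1], [0, 0, -0.1]], turn=[[0, 0, 0], [0, 0, 0], [0, 0, 0], [0, 0, 0], [0, 0, 0], [0, 0, 0]], grip=[180, 180, 180, 180, 180, 180])

```text
time_s: 15.45
eef_pos: [0.5406, -0.0166, 0.1195]
eef_rot: [[0.008, 1.0, 0.005], [1.0, -0.008, -0.0], [-0.0, 0.005, -1.0]]
force: [0.1, 0.4, -1.0]
grip_width: 0.0378
```

```bash
python3 -c "
from look import *
go(.607,.2443,.1,6.5)
look('pics/c8.png',x0=250,y0=185,w=100,h=75,k=8,al=2)"
```

```text
pos [ 0.5406 -0.0166  0.1195] yang -0.45 F [ 0.1  0.4 -1. ] w 0.0378 t 15.45
off [0.2614, 0.0642, 0.0198] turn [0.29, 0.04, -6.95]
```

View pics/c8.png

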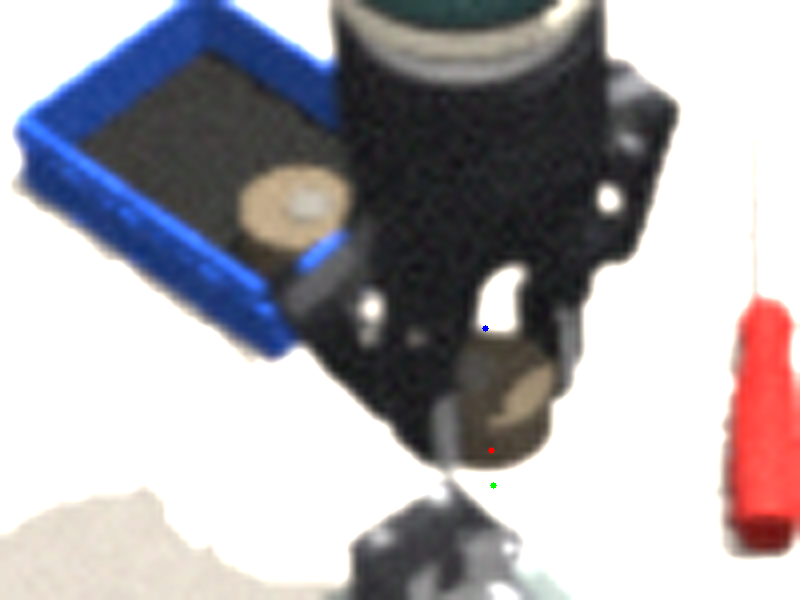

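Call:
move_arm(offset=[[0.04, 0.01, 0], [0.08, 0.02, 0], [0.12, 0.03, 0], [0.16, 0.04, 0], [0.2, 0.05, 0.02], [0.235, 0.058, 0.03], [0.261, 0.064, 0.04], [0.261, 0.064, 0.05], [0.261, 0.064, 0.05], [0.261, 0.064, 0.05]], turn=[[0, 0, -1], [0, 0, -2], [0, 0, -3], [0, 0, -4], [0, 0, -5], [0, 0, -6], [0, 0, -7], [0, 0, -7], [0, 0, -7], [0, 0, -7]], grip=[180, 180, 180, 180, 180, 180, 180, 180, 180, 180])

```text
time_s: 16.33
eef_pos: [0.6025, 0.2429, 0.0642]
eef_rot: [[-0.114, 0.993, -0.005], [0.993, 0.114, -0.002], [-0.002, -0.006, -1.0]]
force: [0.1, -1.1, -0.3]
grip_width: 0.0376
```

```bash
python3 -c "
from look import *
go(.607,.2443,-.008,6.5)
look('pics/c9.png',x0=230,y0=160,w=100,h=75,k=8,al=2)"
```

```text
pos [0.6025 0.2429 0.0642] yang 6.57 F [ 0.1 -1.1 -0.3] w 0.0376 t 16.3333
off [0.001, 0.005, 0.0722] turn [-0.32, 0.1, 0.07]
```

View pics/c9.png

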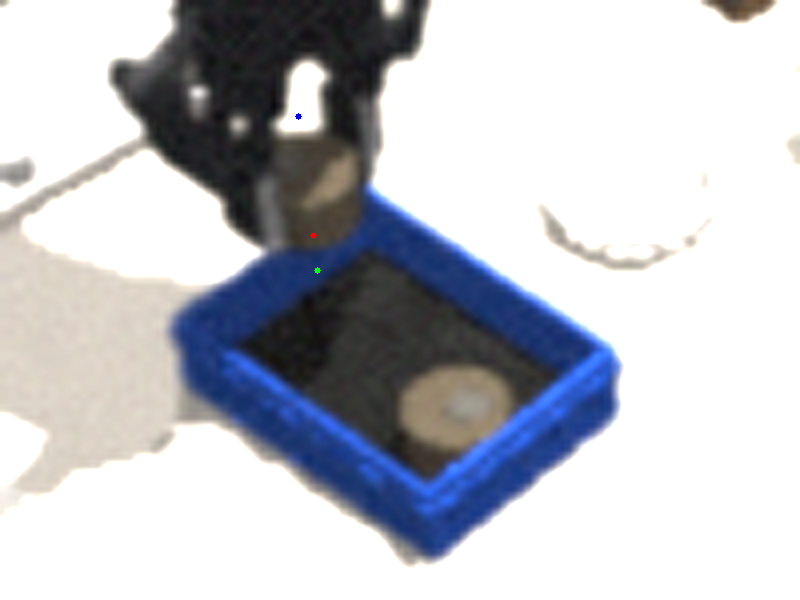

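Call:
move_arm(offset=[[0.001, 0.001, 0.015], [0.001, 0.001, 0.03], [0.001, 0.001, 0.04], [0.001, 0.001, 0.04], [0.001, 0.001, 0.04]], turn=[[0, 0, 0], [0, 0, 0], [0, 0, 0], [0, 0, 0], [0, 0, 0]], grip=[180, 180, 180, 180, 180])

```text
time_s: 16.8
eef_pos: [0.6051, 0.244, 0.0261]
eef_rot: [[-0.113, 0.994, -0.002], [0.994, 0.113, -0.001], [-0.0, -0.002, -1.0]]
force: [-0.3, 0.2, -1.6]
grip_width: 0.0379
```

```bash
python3 -c "
from look import *
go(.607,.2443,-.008,6.5)
look('pics/d1.png',x0=230,y0=160,w=100,h=75,k=8,al=2)"
```

```text
pos [0.6051 0.244  0.0261] yang 6.48 F [-0.3  0.2 -1.6] w 0.0379 t 16.8
off [0.0001, 0.002, 0.0341] turn [-0.11, 0.03, -0.02]
```

View pics/d1.png

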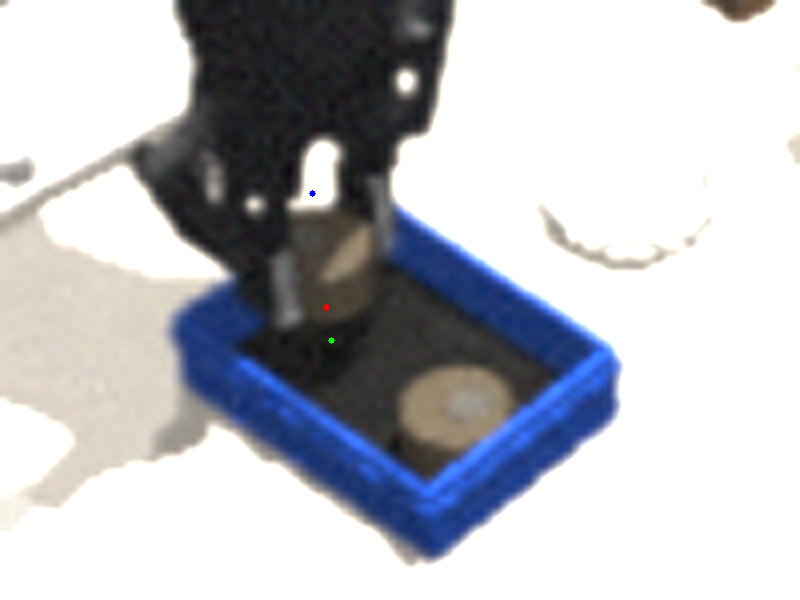

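Call:
move_arm(offset=[[0, 0.001, 0.01], [0, 0.001, 0.02], [0, 0.001, 0.026], [0, 0.001, 0.029], [0, 0.001, 0.031], [0, 0.001, 0.032], [0, 0.001, 0.032], [0, 0.001, 0.032]], turn=[[0, 0, 0], [0, 0, 0], [0, 0, 0], [0, 0, 0], [0, 0, 0], [0, 0, 0], [0, 0, 0], [0, 0, 0]], grip=[180, 180, 180, 180, 180, 180, 180, 180])

```text
time_s: 17.52
eef_pos: [0.6071, 0.2453, -0.0047]
eef_rot: [[-0.114, 0.993, 0.0], [0.993, 0.114, 0.0], [0.0, 0.0, -1.0]]
force: [-0.5, 0.6, -1.2]
grip_width: 0.0381
```

```bash
python3 -c "
from look import *
go(.607,.2443,-.008,6.5)
look('pics/d2.png',x0=230,y0=160,w=100,h=75,k=8,al=2)"
```

```text
pos [ 0.6071  0.2453 -0.0047] yang 6.54 F [-0.5  0.6 -1.2] w 0.0381 t 17.5167
off [-0.001, -0.0002, 0.0033] turn [0.03, -0.01, 0.04]
```

View pics/d2.png

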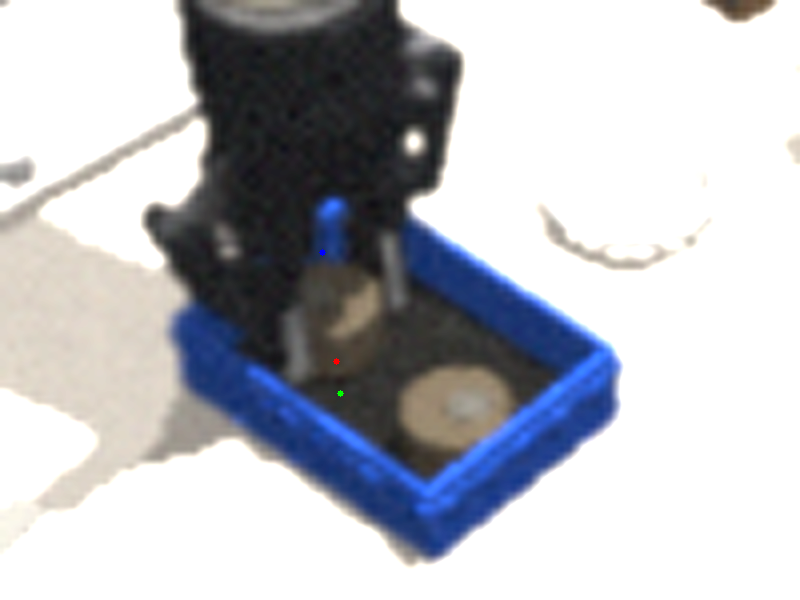

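Call:
move_arm(offset=[[0, 0, 0.001], [0, 0, 0.002], [0, 0, 0.003], [0, 0, 0.004], [0, 0, 0.004]], turn=[[0, 0, 0], [0, 0, 0], [0, 0, 0], [0, 0, 0], [0, 0, 0]], grip=[180, 180, 180, 180, 180])

```text
time_s: 17.98
eef_pos: [0.6069, 0.2452, -0.0086]
eef_rot: [[-0.114, 0.993, 0.0], [0.993, 0.114, 0.0], [0.0, 0.0, -1.0]]
force: [-0.8, -1.3, 0.0]
grip_width: 0.0383
```

Call:
move_arm(offset=[[0, 0, 0.001], [0, 0, 0.002], [0, 0, 0.002]], turn=[[0, 0, 0], [0, 0, 0], [0, 0, 0]], grip=[180, 180, 180])

```text
time_s: 18.23
eef_pos: [0.607, 0.2451, -0.0088]
eef_rot: [[-0.114, 0.993, -0.0], [0.993, 0.114, -0.0], [-0.0, -0.0, -1.0]]
force: [-4.0, -2.5, 11.8]
grip_width: 0.0379
```

Call:
move_arm(offset=[[0, 0, -0.001], [0, 0, -0.0015], [0, 0, -0.0015], [0, 0, -0.0015], [0, 0, -0.0015]], turn=[[0, 0, 0], [0, 0, 0], [0, 0, 0], [0, 0, 0], [0, 0, 0]], grip=[180, 125, 115, 110, 110])

```text
time_s: 18.65
eef_pos: [0.6067, 0.2452, -0.0098]
eef_rot: [[-0.114, 0.993, -0.0], [0.993, 0.114, -0.0], [-0.0, -0.0, -1.0]]
force: [-0.3, 0.5, -0.4]
grip_width: 0.0483
```

```bash
python3 -c "
from look import *
go(.607,.2443,-.008,6.5)
look('pics/d3.png',x0=230,y0=160,w=100,h=75,k=8,al=2)"
```

```text
pos [ 0.6067  0.2452 -0.0098] yang 6.54 F [-0.3  0.5 -0.4] w 0.0483 t 18.65
off [-0.0009, 0.0002, -0.0018] turn [-0.02, 0.01, 0.04]
```

View pics/d3.png

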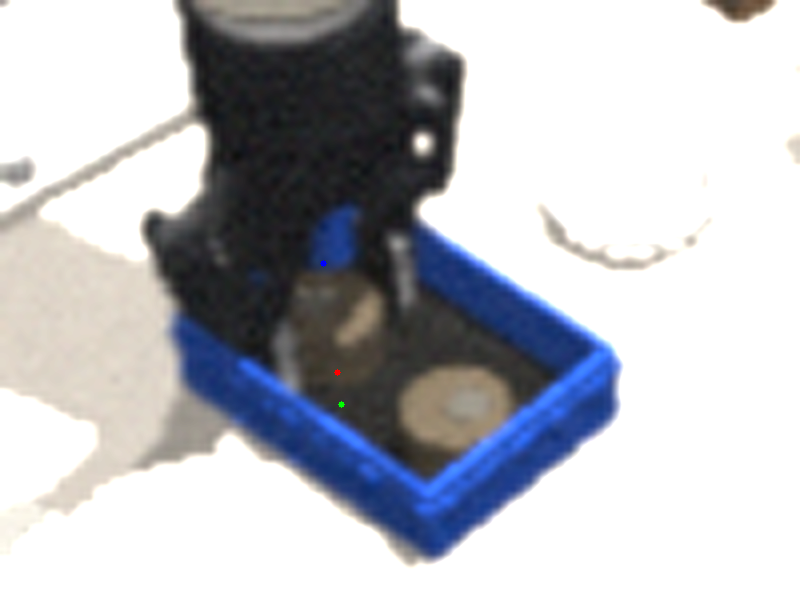

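Call:
move_arm(offset=[[0, 0, -0.006], [0, 0, -0.015], [0, 0, -0.03], [0, 0, -0.06], [0, 0, -0.1], [0, 0, -0.13], [-0.04, -0.03, -0.13], [-0.07, -0.06, -0.13], [-0.07, -0.09, -0.13]], turn=[[0, 0, 0], [0, 0, 0], [0, 0, 0], [0, 0, 0], [0, 0, 0], [0, 0, 0], [0, 0, 0], [0, 0, 0], [0, 0, 0]], grip=[110, 110, 110, 110, 110, 110, 110, 110, 110])

```text
time_s: 19.45
eef_pos: [0.5272, 0.1627, 0.1231]
eef_rot: [[-0.113, 0.994, 0.005], [0.994, 0.113, -0.001], [-0.001, 0.005, -1.0]]
force: [-0.8, -0.6, -0.5]
grip_width: 0.0484
```

```bash
python3 -c "
from look import *
go(.4320,.243,.05,7)
look('pics/d4.png',x0=230,y0=160,w=100,h=75,k=8,al=2)
look('pics/d5.png','top',185,210,100,75,8,al=1.5)"
```

```text
pos [0.5272 0.1627 0.1231] yang 6.46 F [-0.8 -0.6 -0.5] w 0.0484 t 19.45
off [0.0906, -0.0859, 0.0725] turn [0.27, 0.08, -0.54]
```

View pics/d4.png

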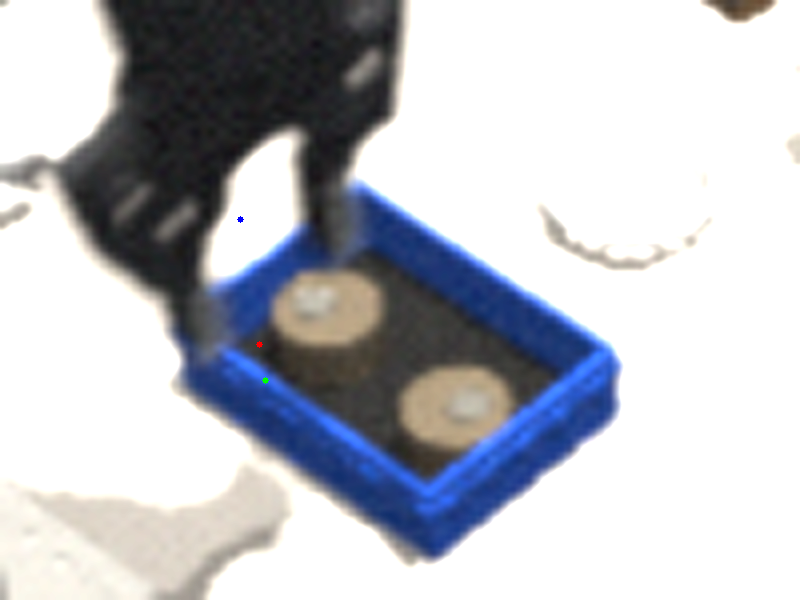

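View pics/d5.png

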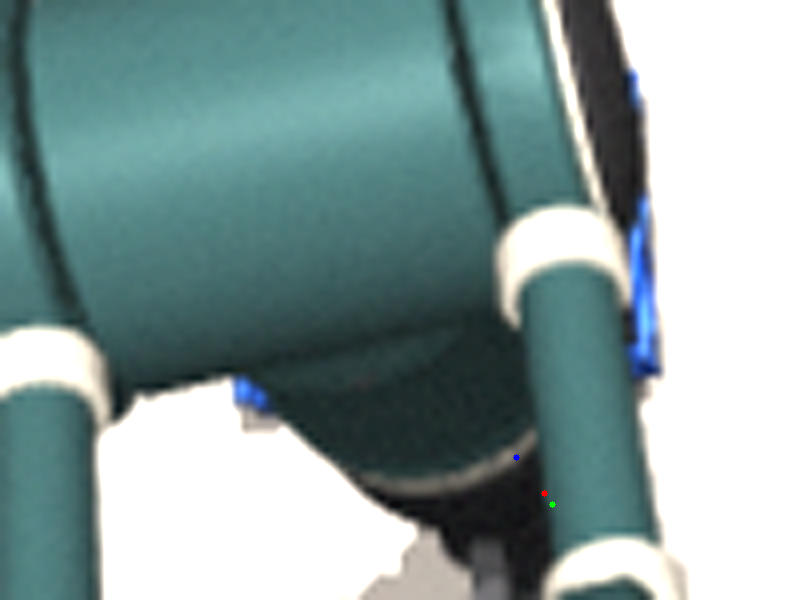

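Call:
move_arm(offset=[[0.03, -0.03, 0], [0.06, -0.06, 0], [0.091, -0.088, 0.02], [0.091, -0.088, 0.05], [0.091, -0.088, 0.07], [0.091, -0.088, 0.07], [0.091, -0.088, 0.07], [0.091, -0.088, 0.07]], turn=[[0, 0, 0], [0, 0, -0.5], [0, 0, -0.5], [0, 0, -0.5], [0, 0, -0.5], [0, 0, -0.5], [0, 0, -0.5], [0, 0, -0.5]], grip=[110, 0, 0, 0, 0, 0, 0, 0])

```text
time_s: 20.22
eef_pos: [0.4293, 0.2464, 0.0522]
eef_rot: [[-0.122, 0.992, 0.002], [0.992, 0.122, 0.001], [0.001, 0.002, -1.0]]
force: [0.2, 0.2, 0.2]
grip_width: 0.0854
```

```bash
python3 -c "
from look import *
go(.4320,.243,-.002,7)
look('pics/d6.png',x0=170,y0=170,w=100,h=75,k=8,al=1.6)"
```

```text
pos [0.4293 0.2464 0.0522] yang 7.03 F [0.2 0.2 0.2] w 0.0854 t 20.2167
off [-0.0038, 0.0022, 0.0542] turn [0.14, -0.05, 0.03]
```

View pics/d6.png

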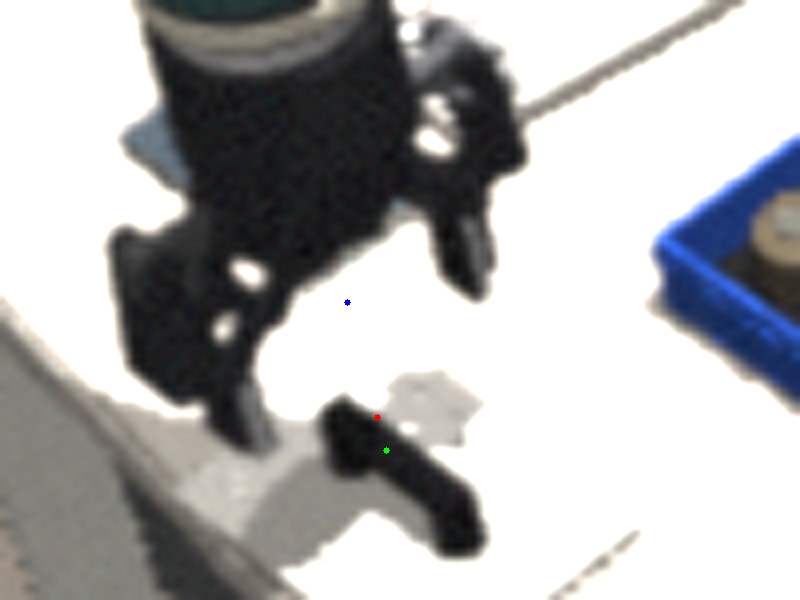

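Call:
move_arm(offset=[[-0.003, 0.002, 0.02], [-0.003, 0.002, 0.04], [-0.003, 0.002, 0.05], [-0.003, 0.002, 0.053], [-0.003, 0.002, 0.053], [-0.003, 0.002, 0.053], [-0.003, 0.002, 0.053]], turn=[[0, 0, 0], [0, 0, 0], [0, 0, 0], [0, 0, 0], [0, 0, 0], [0, 0, 0], [0, 0, 0]], grip=[0, 0, 0, 0, 0, 0, 0], grip_force=50)

```text
time_s: 20.85
eef_pos: [0.4311, 0.2435, -0.0012]
eef_rot: [[-0.122, 0.992, 0.002], [0.992, 0.122, 0.001], [0.001, 0.002, -1.0]]
force: [-0.6, -0.4, 0.8]
grip_width: 0.0854
```

```bash
python3 -c "
from look import *
go(.4320,.243,-.002,7)
look('pics/d7.png',x0=170,y0=170,w=100,h=75,k=8,al=1.6)"
```

```text
pos [ 0.4311  0.2435 -0.0012] yang 7.03 F [-0.6 -0.4  0.8] w 0.0854 t 20.85
off [-0.0006, 0.0008, 0.0008] turn [0.12, -0.04, 0.03]
```

View pics/d7.png

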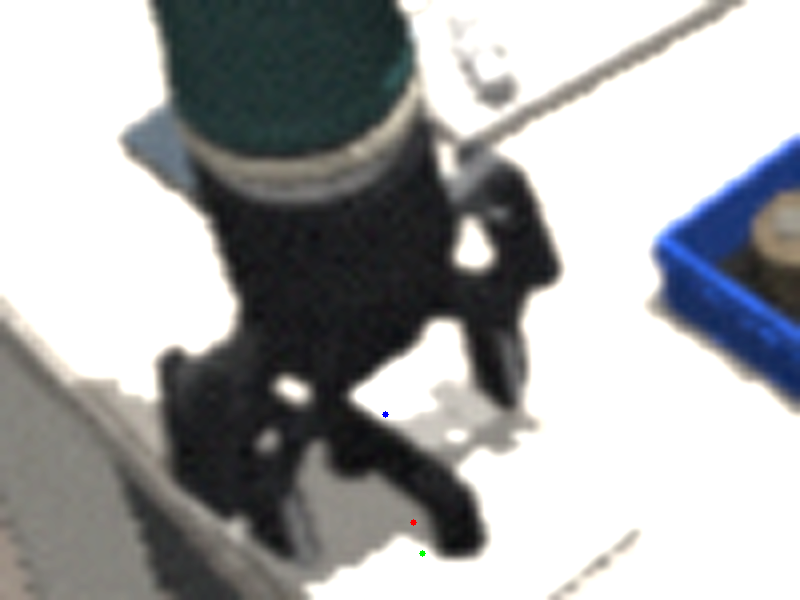

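Call:
move_arm(offset=[[0, 0, 0], [0, 0, 0], [0, 0, 0], [0, 0, 0], [0, 0, 0], [0, 0, 0], [0, 0, 0], [0, 0, 0]], turn=[[0, 0, 0], [0, 0, 0], [0, 0, 0], [0, 0, 0], [0, 0, 0], [0, 0, 0], [0, 0, 0], [0, 0, 0]], grip=[100, 150, 180, 200, 220, 255, 255, 255], grip_force=50)

```text
time_s: 21.57
eef_pos: [0.4304, 0.2432, -0.0021]
eef_rot: [[-0.123, 0.992, 0.001], [0.992, 0.123, 0.0], [0.0, 0.001, -1.0]]
force: [1.1, 0.1, 1.4]
grip_width: 0.0129
```

```bash
python3 -c "
from look import *
go(.4320,.243,-.002,7)
look('pics/d8.png',x0=170,y0=190,w=100,h=75,k=8,al=1.1)"
```

```text
pos [ 0.4304  0.2432 -0.0021] yang 7.04 F [1.1 0.1 1.4] w 0.0129 t 21.5667
off [-0.0004, 0.0016, -0.0001] turn [0.04, -0.02, 0.04]
```

View pics/d8.png

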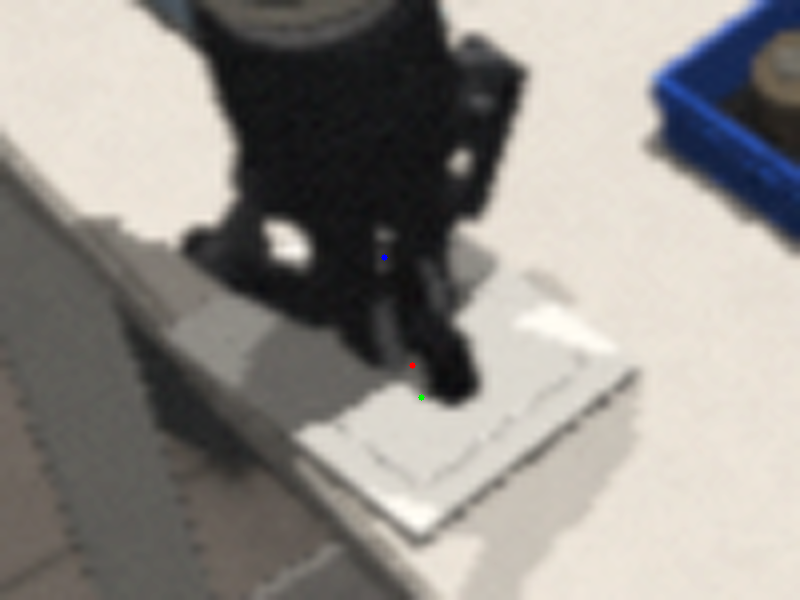

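```bash
python3 - <<'E'
from h import *
for u,v in ((328,307),(456,408)):
    print(px2w("scene",230+(u+.5)/8-.5,160+(v+.5)/8-.5,.028))
# lid corners d8
for u,v in ((638,370),(420,538)): print(px2w("scene",170+(u+.5)/8-.5,190+(v+.5)/8-.5,.009))
c,s=np.cos(.123),np.sin(.123)
for x,y in((.05,-.067),(-.05,-.067)):print(.432+c*x-s*y,.243+s*x+c*y)
E
```

```text
[0.60440976 0.24184424 0.028     ]
[0.60781888 0.1724824  0.028     ]
[0.48294777 0.18093181 0.009     ]
[0.38645568 0.16949438 0.009     ]
0.4898424876383888 0.1826406873481578
0.3905979844248695 0.17037167834572625
```

Call:
move_arm(offset=[[0, 0, -0.01], [0, 0, -0.03], [0, 0, -0.06], [0, 0, -0.08], [0, 0, -0.08], [0, 0, -0.08]], turn=[[0, 0, 0], [0, 0, 0], [0, 0, 0], [0, 0, 0], [0, 0, 0], [0, 0, 0]], grip=[255, 255, 255, 255, 255, 255])

```text
time_s: 22.12
eef_pos: [0.4308, 0.2435, 0.079]
eef_rot: [[-0.123, 0.992, 0.002], [0.992, 0.123, 0.001], [0.001, 0.003, -1.0]]
force: [-0.0, -0.6, -2.5]
grip_width: 0.0131
```

```bash
python3 -c "
from look import *
go(.612,.2095,.078,6.5)
look('pics/d9.png',x0=170,y0=170,w=100,h=75,k=8,al=1.1)"
```

```text
pos [0.4308 0.2435 0.079 ] yang 7.04 F [-0.  -0.6 -2.5] w 0.0131 t 22.1167
off [-0.0559, 0.1757, 0.0014] turn [0.15, -0.05, 0.54]
```

View pics/d9.png

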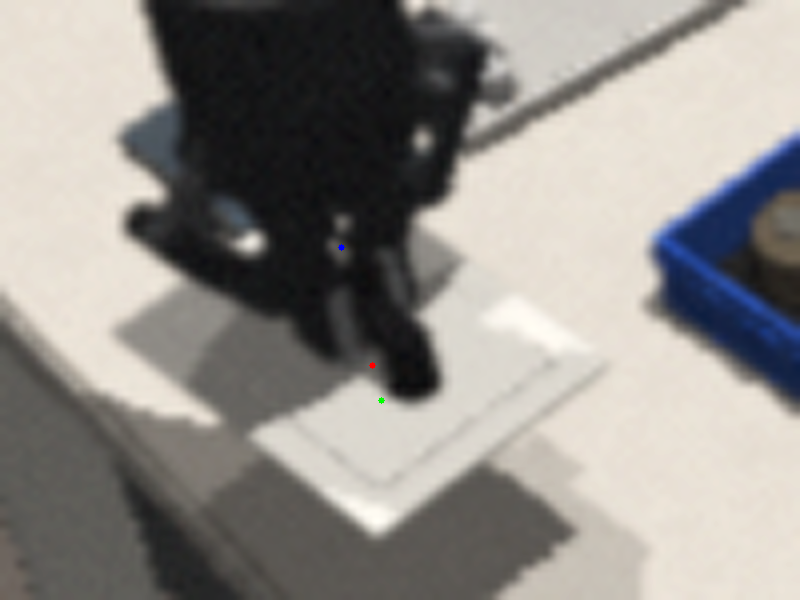

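Lid lifted and level. Carry it over the box.

Call:
move_arm(offset=[[-0.01, 0.03, 0], [-0.02, 0.06, 0], [-0.03, 0.09, 0], [-0.04, 0.12, 0], [-0.05, 0.15, 0], [-0.055, 0.17, 0], [-0.056, 0.1755, 0], [-0.056, 0.1755, 0], [-0.056, 0.1755, 0], [-0.056, 0.1755, 0]], turn=[[0, 0, 0], [0, 0, 0], [0, 0, 0.3], [0, 0, 0.5], [0, 0, 0.5], [0, 0, 0.5], [0, 0, 0.5], [0, 0, 0.5], [0, 0, 0.5], [0, 0, 0.5]], grip=[255, 255, 255, 255, 255, 255, 255, 255, 255, 255])

```text
time_s: 23.0
eef_pos: [0.6085, 0.2089, 0.076]
eef_rot: [[-0.114, 0.993, -0.004], [0.993, 0.114, -0.001], [-0.0, -0.004, -1.0]]
force: [-0.7, -0.2, -1.5]
grip_width: 0.0128
```

```bash
python3 -c "
from look import *
go(.612,.2095,.04,6.5)
look('pics/e1.png',x0=230,y0=150,w=100,h=75,k=8,al=1.1)"
```

```text
pos [0.6085 0.2089 0.076 ] yang 6.57 F [-0.7 -0.2 -1.5] w 0.0128 t 23.0
off [0.0002, 0.0037, 0.036] turn [-0.22, 0.03, 0.07]
```

View pics/e1.png

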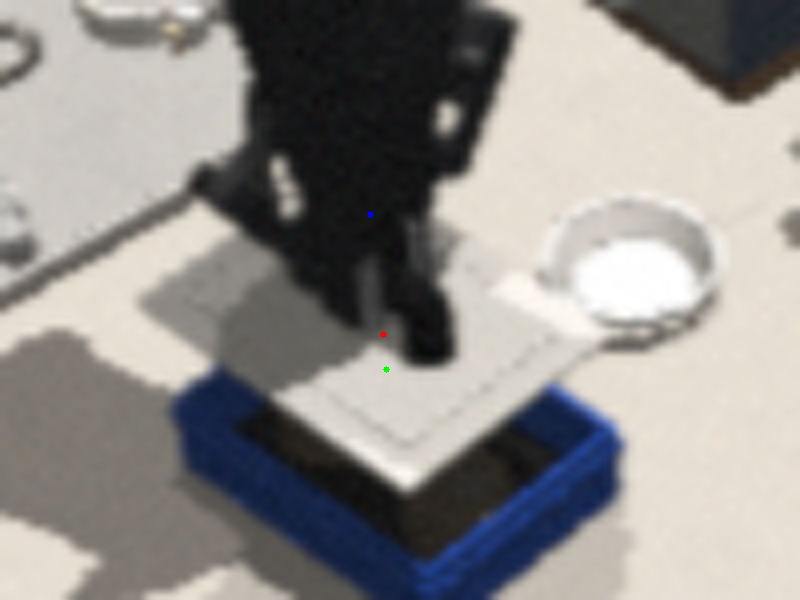

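Call:
move_arm(offset=[[0, 0.001, 0.01], [0, 0.001, 0.02], [0, 0.001, 0.03], [0, 0.001, 0.032], [0, 0.001, 0.032], [0, 0.001, 0.032], [0, 0.001, 0.032]], turn=[[0, 0, 0], [0, 0, 0], [0, 0, 0], [0, 0, 0], [0, 0, 0], [0, 0, 0], [0, 0, 0]], grip=[255, 255, 255, 255, 255, 255, 255])

```text
time_s: 23.63
eef_pos: [0.6123, 0.2092, 0.0458]
eef_rot: [[-0.114, 0.993, 0.0], [0.993, 0.114, 0.0], [0.0, 0.0, -1.0]]
force: [-0.2, -0.9, -1.2]
grip_width: 0.0131
```

```bash
python3 -c "
from look import *
go(.612,.2095,.04,6.5)
look('pics/e2.png',x0=230,y0=150,w=100,h=75,k=8,al=1.1)"
```

```text
pos [0.6123 0.2092 0.0458] yang 6.54 F [-0.2 -0.9 -1.2] w 0.0131 t 23.6333
off [0.0004, -0.0002, 0.0058] turn [0.03, -0.0, 0.04]
```

View pics/e2.png

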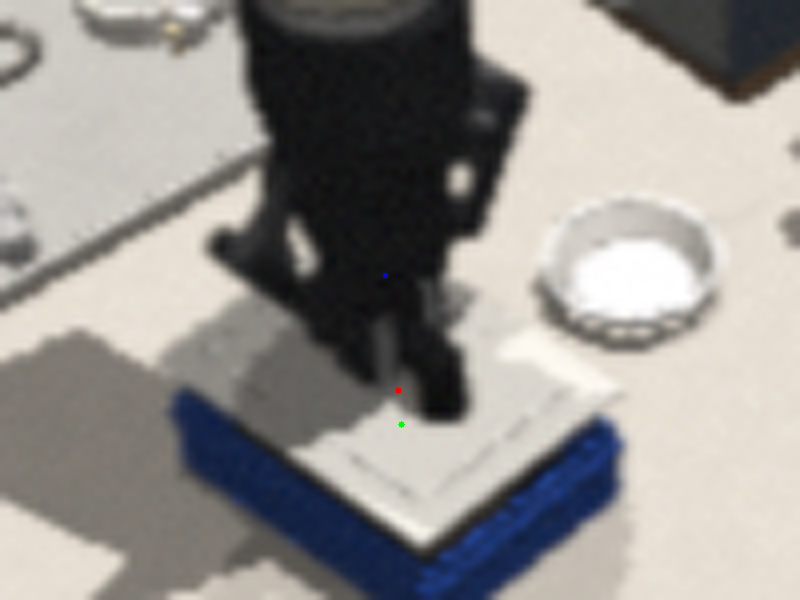

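```bash
python3 - <<'E'
from fit import *
P=[(230+(u+.5)/8-.5,150+(v+.5)/8-.5) for u,v in((622,389),(425,549),(160,365))]
print(fit("scene",P[:2],[(.05,-.067,.0569),(-.05,-.067,.0569)],[.6,.2,.1]))
print(fit("scene",P,[(.05,-.067,.0569),(-.05,-.067,.0569),(-.05,.067,.0569)],[.6,.2,.1]))
E
```

```text
(array([0.60655348, 0.20806277, 0.14217524]), array([ 0.1 , -0.17, -0.1 ,  0.15]))
(array([0.60840504, 0.20717055, 0.12290972]), array([ 0.76,  0.1 ,  0.06,  0.09, -0.83, -0.29]))
```

Call:
move_arm(offset=[[0, 0.001, 0.003], [0, 0.001, 0.006], [0, 0.001, 0.008], [0, 0.001, 0.01], [0, 0.001, 0.012], [0, 0.001, 0.013], [0, 0.001, 0.013]], turn=[[0, 0, 0], [0, 0, 0], [0, 0, 0], [0, 0, 0], [0, 0, 0], [0, 0, 0], [0, 0, 0]], grip=[255, 255, 255, 255, 255, 255, 255])

```text
time_s: 24.27
eef_pos: [0.6126, 0.2091, 0.0321]
eef_rot: [[-0.114, 0.993, -0.001], [0.993, 0.114, -0.0], [-0.0, -0.001, -1.0]]
force: [0.3, -0.1, -0.9]
grip_width: 0.0128
```

Call:
move_arm(offset=[[0, 0, 0.001], [0, 0, 0.002], [0, 0, 0.003], [0, 0, 0.004], [0, 0, 0.004]], turn=[[0, 0, 0], [0, 0, 0], [0, 0, 0], [0, 0, 0], [0, 0, 0]], grip=[255, 255, 255, 255, 255])

```text
time_s: 24.68
eef_pos: [0.6131, 0.2093, 0.0289]
eef_rot: [[-0.114, 0.993, 0.0], [0.993, 0.114, 0.0], [0.0, 0.0, -1.0]]
force: [-0.8, -0.7, -0.7]
grip_width: 0.0128
```

```bash
python3 -c "
from look import *
go(.612,.2095,.04,6.5)
look('pics/e3.png',x0=230,y0=150,w=100,h=75,k=8,al=1.1)"
```

```text
pos [0.6131 0.2093 0.0289] yang 6.54 F [-0.8 -0.7 -0.7] w 0.0128 t 24.6833
off [0.0004, -0.001, -0.0111] turn [0.01, -0.0, 0.04]
```

View pics/e3.png

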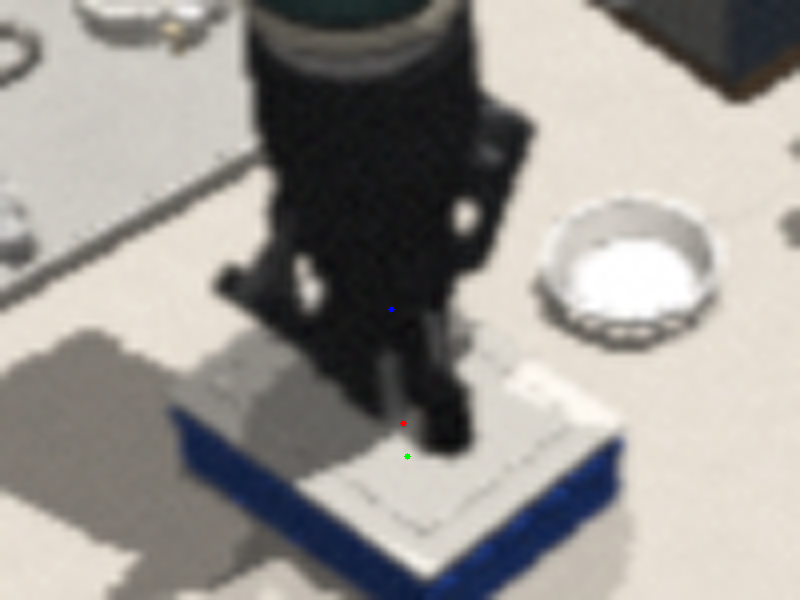

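Almost home and well aligned; press gently.

Call:
move_arm(offset=[[0, 0, 0.001], [0, 0, 0.002], [0, 0, 0.0025], [0, 0, 0.0025]], turn=[[0, 0, 0], [0, 0, 0], [0, 0, 0], [0, 0, 0]], grip=[255, 255, 255, 255])

```text
time_s: 25.07
eef_pos: [0.6131, 0.2093, 0.0288]
eef_rot: [[-0.114, 0.993, 0.0], [0.993, 0.114, -0.0], [-0.0, 0.0, -1.0]]
force: [-6.0, -2.3, 12.9]
grip_width: 0.0132
```

Call:
move_arm(offset=[[0, 0, -0.001], [0, 0, -0.0015], [0, 0, -0.0015], [0, 0, -0.0015], [0, 0, -0.0015], [0, 0, -0.01], [0, 0, -0.04], [0, 0, -0.08], [0, 0, -0.12], [0, 0, -0.12]], turn=[[0, 0, 0], [0, 0, 0], [0, 0, 0], [0, 0, 0], [0, 0, 0], [0, 0, 0], [0, 0, 0], [0, 0, 0], [0, 0, 0], [0, 0, 0]], grip=[255, 200, 150, 100, 60, 40, 0, 0, 0, 0])

```text
time_s: 25.9
eef_pos: [0.6192, 0.2111, 0.157]
eef_rot: [[-0.114, 0.993, 0.016], [0.993, 0.114, 0.005], [0.003, 0.016, -1.0]]
force: [1.1, -0.4, 2.0]
grip_width: 0.0855
```

```bash
python3 -c "
from look import *
go(.45,.05,.2,6.5)
look('pics/e4.png',x0=230,y0=150,w=100,h=75,k=8,al=1.1)"
```

```text
pos [0.6192 0.2111 0.157 ] yang 6.54 F [ 1.1 -0.4  2. ] w 0.0855 t 25.9
off [-0.1406, -0.1857, -0.0464] turn [0.93, -0.17, 0.04]
```

View pics/e4.png

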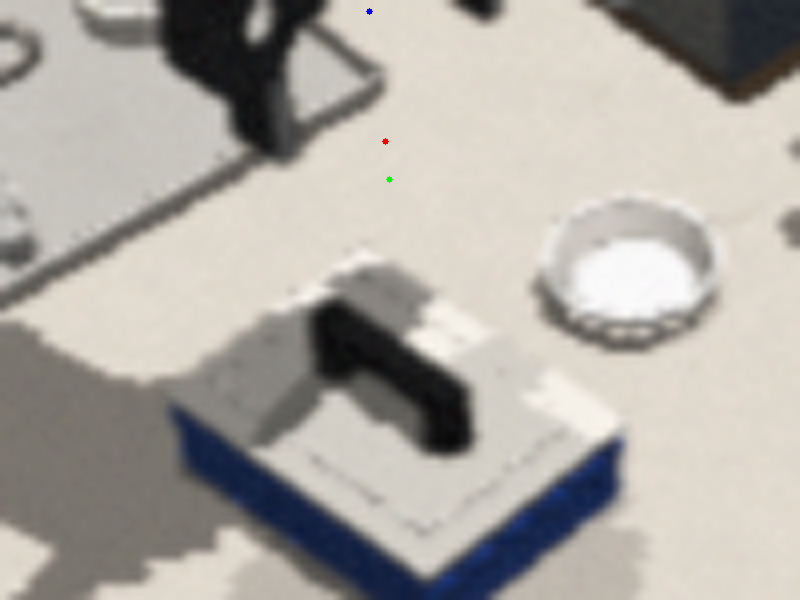

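Call:
move_arm(offset=[[-0.04, -0.01, -0.01], [-0.08, -0.02, -0.02], [-0.12, -0.04, -0.03], [-0.16, -0.07, -0.04], [-0.2, -0.1, -0.05], [-0.24, -0.13, -0.05], [-0.28, -0.16, -0.05], [-0.28, -0.18, -0.05], [-0.28, -0.18, -0.05], [-0.28, -0.18, -0.05]], turn=[[0, 0, 0], [0, 0, 0], [0, 0, 0], [0, 0, 0], [0, 0, 0], [0, 0, 0], [0, 0, 0], [0, 0, 0], [0, 0, 0], [0, 0, 0]], grip=[0, 0, 0, 0, 0, 0, 0, 0, 0, 0])

```text
time_s: 26.78
eef_pos: [0.4633, -0.0912, 0.1953]
eef_rot: [[-0.11, 0.994, -0.002], [0.994, 0.11, -0.0], [0.0, -0.002, -1.0]]
force: [-0.7, 0.5, -0.6]
grip_width: 0.0853
```

```bash
python3 -c "
from look import *
look('pics/f1.png',x0=230,y0=150,w=100,h=75,k=8,al=1.1)
look('pics/f2.png','top',185,200,100,75,8,al=1.0)
im=viewer.grab_frame('top');cv2.imwrite('pics/f3.png',im)"
```

```text
(no output)
```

View pics/f1.png

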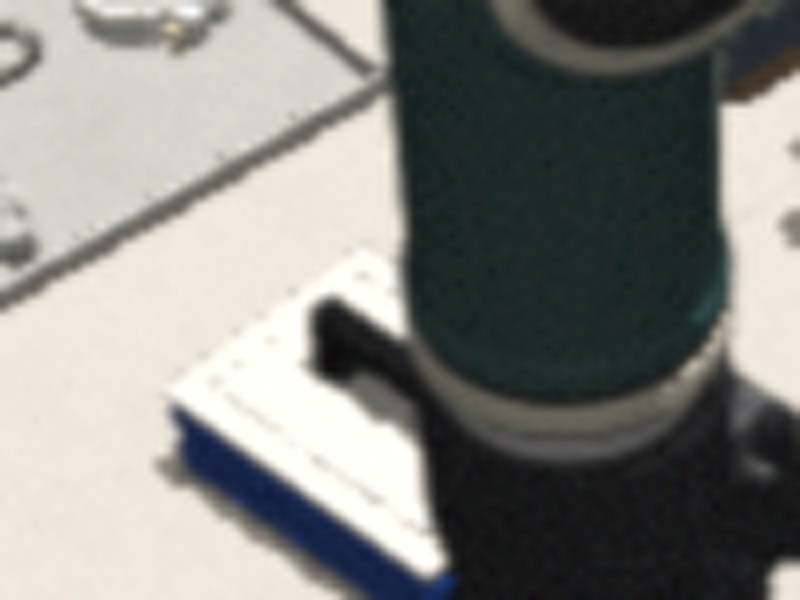

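View pics/f2.png

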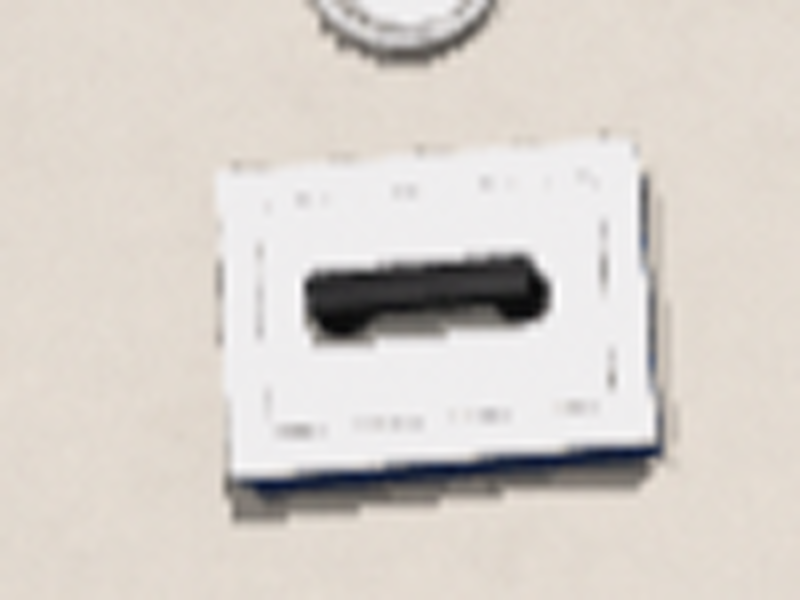

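View pics/f3.png

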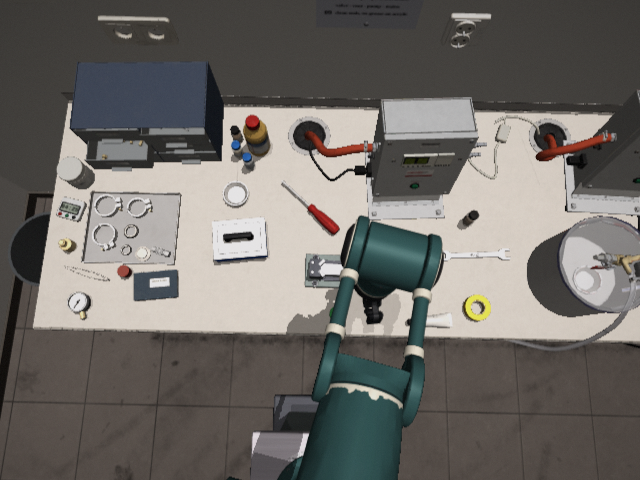

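```bash
python3 - <<'E'
from fit import *
P=[(185+(u+.5)/8-.5,200+(v+.5)/8-.5) for u,v in((217,170),(636,140),(661,445),(235,480))]
print(fit("top",P,[(.05,.067,.04),(.05,-.067,.04),(-.05,-.067,.04),(-.05,.067,.04)],[.6,.2,.1]))
E
```

```text
(array([0.61265845, 0.21065466, 0.11286384]), array([ 0.14,  0.36,  0.52, -0.39, -0.07, -0.15, -0.58,  0.16]))
```

```bash
python3 -c "
from bench import bot
print(bot.sign_off())"
```

```text
the job is handed in; nothing more can be done
None
```

The job is handed in at about 27 s of the 61 s allowed. I swung the lever to its stop, and the picture shows the jaw drawn back. The mount lies flat and face up in the empty half of the box. The lid is pressed home under about 13 N and released.

**Last checks**
- **Mount:** before closing, the picture showed both mounts lying flat, the new one centred in its half. They were under the lid after that, so I could not look again.
- **Lid:** a fit to its four corners in the top view puts it about 1.5 mm from the box centre and turned under 0.01 rad from it. Contact came at the expected seated height. The lid's tilt was judged only from the pictures.
- **Bystanders:** none looks moved in the last top view, though the arm hides part of the vise area there.

**What failed or disagreed**
- **First lever grasp:** it closed on nothing, just above the grip. Touching the bench with the shut fingers showed they stand about 33 mm higher than the stated tool geometry implies. I corrected all later heights for this, and the second grasp held.
- **Cameras:** the two cameras' positions disagreed by up to about 4 mm. I allowed for this when placing the lid.
- **Finger openings:** the finger gauge read about 1 to 2 mm less than the stated sizes of the mount and the lid bar.

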